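Load the module test jig, clamp it, bolt its spring gate and start the test

TASK

Set every power module from the blue mat upright on the floor of the test jig, one to a bay, with its orange ridge running front to back (square to the blue fence); then wind the handwheel clockwise until the clamp jaw touches its stop. Then swing the yellow spring gate down, hold it fully shut and slide its bolt home to the left under the keeper so that it stays locked, and only then press the green test button fully in and let it go. Leave the two meters and the screwdriver where they are.

Things in the scene. Friction and masses are not known exactly. Their poses are not given: they have to be found in the camera images.
- jig: fixed aluminium test jig. Origin: centre of its nest at bench level; x points away from the robot (front fence to gate hinge), y left, z up; turned by up to 0.12 rad. Four bays along y, pitch 56 mm, floor at z 20 mm. White dividers 14 mm high: 52 mm clear per bay. Blue fence in front, inner face x -25 mm, top z 46 mm: a module against it has x = 0. Back open to the jaw
- bay1 (a point): centre of the floor of bay 1 (jig x 0, y -84 mm, z 20 mm); bay 1 is the rightmost, bay 4 the leftmost; axes as the jig's
- bay2 (a point): centre of the floor of bay 2 (jig x 0, y -28 mm, z 20 mm); bay 1 is the rightmost, bay 4 the leftmost; axes as the jig's
- bay3 (a point): centre of the floor of bay 3 (jig x 0, y 28 mm, z 20 mm); bay 1 is the rightmost, bay 4 the leftmost; axes as the jig's
- bay4 (a point): centre of the floor of bay 4 (jig x 0, y 84 mm, z 20 mm); bay 1 is the rightmost, bay 4 the leftmost; axes as the jig's
- keeper_under (a point): middle of the underside of the yellow keeper hook, which stands on a post at the jig's front left, 103 mm high; its arm covers jig y 150 to 172 mm, x -83 to -53 mm, underside at z 95 mm. The grey hinge posts at jig x 85, y +-134 mm are 95 mm high
- gate_hinge (a point): middle of the gate's hinge axis, jig x 85, y 0, z 85 mm; the axis runs along the jig's y; axes as the jig's
- gate (a joint): yellow wire gate with two side arms, hinged behind the bays: 0 = shut (level above the bays), grows as it opens up and back, stop at 1.9 rad (leaning back past upright). A torsion spring always drives it open: about 0.3 N m when open, 0.8 N m when shut (about 6 N at the bolt); let go unlocked, it springs up; locked, it rests against the keeper at about 0.03 rad
- bolt_grip (a point): middle of the bolt's black grip sleeve, 16 mm thick, 42 long between two 24 mm red collars. The bolt is a bar along the jig's y at the gate's free edge; at gate angle q it lies at jig x 85 - 150 cos q, z 85 + 150 sin q, y 0 + bolt travel (mm). The gate's next bar is 50 mm from it. Can be pinched from above at any angle, fingers closing along the jig's x; turns with the gate in the pinch
- bolt (a joint): bolt travel along the jig's +y (left): 0 = drawn back, 0.028 m = fully home; stays where left (1.5 N friction). It reaches under the keeper from 0.010 m on; out beyond that it would strike the keeper as the gate comes down, so draw it back first
- wheel (a joint): handwheel angle, rad, grows clockwise seen from above, 0 to 15; each rad moves the jaw 2 mm towards the fence; turns lightly (0.05 N m) and stays where left. The jaw meets its stop at 15 (about 2.4 turns in all)
- wheel_axis (a point): point on the upright handwheel axis, jig x -20, y -235, z 84 mm; black wheel of 80 mm diameter, its rim 50 to 64 mm above the bench
- crank_knob (a point): red upright crank knob on the wheel rim, free to spin, 20 mm diameter, from 66 to 104 mm above the bench, 40 mm from the wheel axis; this point is on the knob's axis 92 mm above the bench. At wheel = 0 it lies to the jig's +x of the axis
- jaw (a joint): dark steel clamp jaw behind the bays, m: 0 = fully back (its face at jig x 56.5 mm), 0.030 = against the red end stops (face at x 26.5 mm, so modules are held within 1.5 mm of the fence); it pushes modules forward as it comes
- test_button_top (a point): top of the green push button (30 mm diameter) on the grey control box 85 x 120 x 50 mm, about 72 mm above the bench; z up
- test_button (a joint): button travel downwards, 0 = out, 0.006 m = fully in (5 N), springs back
- module1: a power module brick: black body 50 (x) x 44 (y) x 22 mm high; along x on top of it an upright orange grip ridge 44 long, 16 thick (y), 28 high (50 mm overall). Origin: centre of the underside; z up. 0.18 to 0.35 kg. Pinch the ridge across its 16 mm. Either way round will do; some are absent in some starts
- module2: a power module brick: black body 50 (x) x 44 (y) x 22 mm high; along x on top of it an upright orange grip ridge 44 long, 16 thick (y), 28 high (50 mm overall). Origin: centre of the underside; z up. 0.18 to 0.35 kg. Pinch the ridge across its 16 mm. Either way round will do; some are absent in some starts
- module3: a power module brick: black body 50 (x) x 44 (y) x 22 mm high; along x on top of it an upright orange grip ridge 44 long, 16 thick (y), 28 high (50 mm overall). Origin: centre of the underside; z up. 0.18 to 0.35 kg. Pinch the ridge across its 16 mm. Either way round will do; some are absent in some starts
- module4: a power module brick: black body 50 (x) x 44 (y) x 22 mm high; along x on top of it an upright orange grip ridge 44 long, 16 thick (y), 28 high (50 mm overall). Origin: centre of the underside; z up. 0.18 to 0.35 kg. Pinch the ridge across its 16 mm. Either way round will do; some are absent in some starts
- mat: fixed blue mat, 220 x 240 x 3 mm, where the modules start; origin: centre of its underside
- multimeter: yellow multimeter lying flat, 160 x 80 x 45 mm, loose: leave alone; origin: centre of its underside
- clamp_meter: black and orange clamp meter lying flat, 180 mm long, loose: leave alone; origin: underside of its black body
- screwdriver: screwdriver lying flat, loose: leave alone

How it is judged:
By the outcome, as a careful person would: the job done as asked, in the order asked, and still so for the second after the job is handed in, with the robot touching nothing.
Of module1, module2, module3, module4 only 2 to 4 are there at a start; the rules pass over those that are not, and their reading is None.
At some moment in a run one of module1, module2, module3, module4 may be knocked a few centimetres aside while the robot is not near it.
Once in a run the grip may slacken for a moment while it holds something.
It also fails if it takes over 210 s, if anything falls off the work surface, if the arm or the gripper's body presses on something with over 40 N, if the wrist force passes 120 N, or if a joint passes its speed limit or range.

ROBOT

A 6-joint arm with a two-finger parallel gripper is mounted at the origin on the work surface. World frame = base frame: x ahead of the robot, y to its left, z up, the work surface at z = 0. Lengths are in m, angles in rad, forces in N, time in s.
With the tool pointing down it reaches from about 0.35 to 0.725 m from the base axis. Payload 6 kg.
Tool frame: the origin (TCP) lies between the finger pads; the fingertips stand 8 mm ahead of it and the grasp point (between the pads) lies 11 mm behind it (tcp_to_tips is the distance from the TCP to the fingertips, in m); z points along the fingers, y is the line along which they close (so a half turn about z gives the same grasp; the last joint's range is limited). The gripper opens to 85 mm and grips with 20 to 120 N. Pads are 22 mm wide; open, the fingers measure 114 mm over their backs; the gripper's body (76 mm by 85 mm) begins 54 mm behind the grasp point. The pads swing forward as they close: fully open they stand 13 mm farther back than shut.
Start: joints at [1.552, 0.04, 0.085, 0, -1.615, -0.334], TCP at [0.207, 0.563, 0.239] pointing down, gripper open.
Joint ranges: [-2.56, 2.56], [-1.29, 2.01], [-1.08, 1.49], [-3.29, 1.98], [-2.81, -0.18], [-2.99, 2.99]. Speed limits (rad/s): [2.57, 2.57, 3.01, 3.14, 3.14, 3.14].

INTERFACE

Orientations are given as a unit quaternion [w, x, y, z].
In Python, from workcell import * gives the robot as it stands. The module is installed in compiled form; this text tells all that it offers.
- The arm moves only by the shell command python3 -m handwheel 'ROWS'. ROWS is JSON, a list that holds one entry, the list of rows, each a list of 7 numbers: the shift along the tool's x, y, z scaled (see below), then the turn, a rotation vector about the tool's x, y, z scaled (see below), then the opening, from 0 (shut) to 1 (fully open). A call has 1 to 8 rows; each row shifts and turns the commanded pose from where the row before left it, along the tool's axes as they then stand; what a row does not reach is not made up. The controller multiplies each number of a shift by 20 mm and each number of a turn by 6 degrees. A row lasts 1/12 s, in which the tool goes at most 41.7 mm and 7.16 degrees, less where a joint would pass 70% of its speed; a pose out of reach is approached as far as the arm can. A call with a number of a shift or a turn outside -1 to 1 is refused whole. A call with a gripper value outside its range is refused whole. The fingers move at their own pace and stop on an object; the grip force is fixed at half the most. Time passes only in rows, so rows that do not move let the fingers close. It gives the time, the measured TCP pose, the force, the opening and the grip force at its end, in the units of the state.
- get_state(): the state, without advancing time (a new reading comes with each control period).
- capture(name): name is "scene" or "top" or "wrist"; returns a dict with "color" (420x560x3 uint8, red, green, blue), "camera_matrix" (3x3 intrinsics, pixels), "R" (3x3) and "t" (3): a world point X has camera coordinates R X + t; the wrist camera has in their place "hand_eye" (4x4, takes a point from camera to tool coordinates, whose origin is the TCP and whose axes are the flange's). Camera axes: x right, y down, z forward; pixel columns grow to the right and rows downward; lengths in m; the calibration is good to about 2 mm. A picture is of the moment at which its call begins: read the wrist's pose just before it. There is no depth.
- close_job(): hands the job in; it is judged then, once.
The state is a dict: "time": time; "joints": joint angles; "joint_vel": joint speeds; "tau": joint torques, N m; "ee_pos": TCP position; "orientation": TCP orientation; "wrist_force": force on the tool from outside, world axes, zero at the start; "wrist_torque": the same for the moment, N m; "grip_width": opening from 0.0 (shut) to 1.0 (fully open); "gripper_force": force on a finger pad.
Only numpy, scipy, OpenCV 4.12 (cv2) and the standard library are available. Lean on these libraries where they do the work, as an engineer would, in place of code of your own. Each camera call takes 0.05 s, during which the arm holds its last target. There are 200 camera calls.

## Working session

There is one attempt and no reset: what is moved stays moved. The work goes in short steps, Python scripts to look and compute and a shell command to move; the robot and the scene stay as the last step left them, time stands still between calls to the robot, and variables do not carry over. Pictures are saved under pics/ and viewed, at most 18 in all, crops included, and the job is handed in when it is done.

```bash
mkdir -p pics; cat > h.py <<'E'
from workcell import *
import numpy as np, cv2
from scipy.spatial.transform import Rotation as Rn
def save(n,c): cv2.imwrite('pics/'+n+'.png',cv2.cvtColor(c,cv2.COLOR_RGB2BGR))
def Rq(q): return Rn.from_quat([q[1],q[2],q[3],q[0]])
E
python3 - <<'E'
from h import *
import pickle
s=get_state();print({k:np.round(v,3).tolist() for k,v in s.items()})
for n in("scene","top","wrist"):
    d=capture(n);save(n+'0',d["color"]);pickle.dump((s,d),open(n+'0.pkl','wb'))
    print(n,{k:np.round(v,4).tolist() for k,v in d.items() if k!="color"})
E
```

```text
{'time': 0.0, 'joints': [1.552, 0.041, 0.084, -0.0, -1.615, -0.334], 'joint_vel': [-0.0, 0.001, 0.0, -0.0, 0.001, 0.001], 'tau': [-0.002, -36.82, 34.741, 6.933, -0.005, -0.0], 'ee_pos': [0.207, 0.563, 0.238], 'orientation': [0.001, 0.984, -0.175, -0.0], 'wrist_force': [-0.283, 1.008, -0.118], 'wrist_torque': [0.01, -0.039, -0.001], 'gripper_force': 0.0, 'grip_width': 0.999}
scene {'camera_matrix': [[489.0112, 0.0, 271.6869], [0.0, 489.0112, 209.4619], [0.0, 0.0, 1.0]], 'R': [[-0.6432, 0.7657, -0.002], [0.626, 0.5243, -0.5773], [-0.4409, -0.3726, -0.8166]], 't': [0.4079, -0.2631, 1.5097]}
top {'camera_matrix': [[403.6212, 0.0, 277.9981], [0.0, 403.6212, 204.8069], [0.0, 0.0, 1.0]], 'R': [[-0.0238, -0.9997, -0.0057], [-0.9931, 0.0243, -0.1151], [0.1152, 0.0029, -0.9933]], 't': [-0.0229, 0.5506, 1.1948]}
wrist {'camera_matrix': [[346.3342, 0.0, 281.7375], [0.0, 346.3342, 208.4426], [0.0, 0.0, 1.0]], 'hand_eye': [[-0.0019, -0.9523, -0.3052, 0.0784], [1.0, -0.002, -0.0002, 0.0006], [-0.0004, -0.3052, 0.9523, -0.1364], [0.0, 0.0, 0.0, 1.0]]}
```

View pics/top0.png

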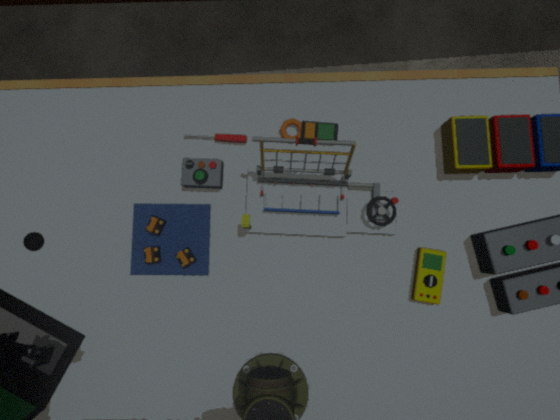

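View pics/scene0.png

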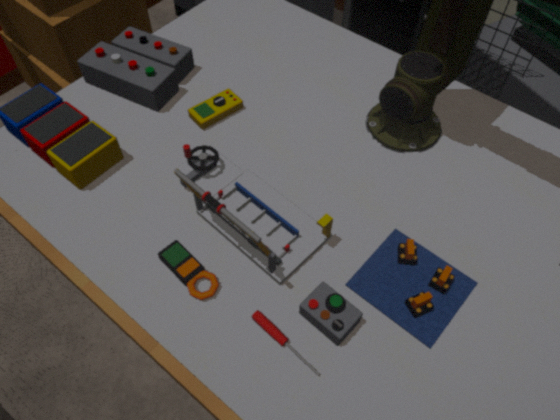

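```bash
cat >> h.py <<'E'
def P(d,s=None):
    """world->cam R,t"""
    if "R" in d: return np.array(d["R"]),np.array(d["t"])
    T=np.eye(4);T[:3,:3]=Rq(s["orientation"]).as_matrix();T[:3,3]=s["ee_pos"]
    M=np.linalg.inv(T@np.array(d["hand_eye"]));return M[:3,:3],M[:3,3]
def tri(views):
    """views: [(d,s,(u,v)),...]"""
    A=[];b=[]
    for d,s,p in views:
        R,t=P(d,s);K=np.array(d["camera_matrix"]);n=np.linalg.inv(K)@[p[0],p[1],1]
        for i in(0,1): A.append(R[i]-n[i]*R[2]);b.append(n[i]*t[2]-t[i])
    x=np.linalg.lstsq(np.array(A),np.array(b),rcond=None)[0]
    return x,np.linalg.norm(np.array(A)@x-b)
def atz(d,s,p,z):
    R,t=P(d,s);K=np.array(d["camera_matrix"]);r=R.T@np.linalg.inv(K)@[p[0],p[1],1];c=-R.T@t
    return c+r*(z-c[2])/r[2]
def proj(d,s,X):
    R,t=P(d,s);q=np.array(d["camera_matrix"])@(R@np.array(X)+t);return q[:2]/q[2]
def rows(dp,yaw=0,s=None):
    """world shift dp (m) and turn about world z(deg) -> units in tool axes"""
    s=s or get_state();R=Rq(s["orientation"])
    return np.round(R.inv().apply(dp)/.02,2).tolist()
E
python3 - <<'E'
from h import *
import pickle
st,t=pickle.load(open('top0.pkl','rb'));ss,sc=pickle.load(open('scene0.pkl','rb'))
pts=dict(m_a=((155,225),(421,301)),m_b=((152,255),(443,277)),m_c=((186,257),(408,250)),fenceL=((264,210),(297,232)),fenceR=((339,213),(237,185)),knob=((395,200),(187,150)),button=((201,176),(337,300)),keeper=((246,221),(326,221)),boltred=((307,140),(222,211)),
 hingeL=((258,176),(275,260)),hingeR=((350,176),(200,200)),hub=((381,211),(203,158)),clamp=((312,130),(190,270)),mm=((429,275),(215,108)))
for k,(a,b) in pts.items():
    x,e=tri([(t,None,a),(sc,None,b)]);print(k,np.round(x,3),round(e,4))
d=cv2.resize(t["color"][110:280,120:420],None,fx=2.6,fy=2.6,interpolation=cv2.INTER_CUBIC);save('topc',d)
E
```

```text
m_a [0.498 0.341 0.022] 0.0011
m_b [0.407 0.35  0.02 ] 0.0011
m_c [0.399 0.246 0.024] 0.0015
fenceL [0.536 0.005 0.03 ] 0.003
fenceR [ 0.521 -0.221  0.025] 0.0011
knob [ 0.549 -0.377  0.081] 0.002
button [0.638 0.194 0.058] 0.0029
keeper [0.498 0.058 0.088] 0.0015
boltred [ 0.695 -0.108  0.199] 0.018
hingeL [0.64  0.02  0.043] 0.0046
hingeR [ 0.63  -0.255  0.04 ] 0.004
hub [ 0.522 -0.344  0.047] 0.0009
clamp [ 0.785 -0.145  0.006] 0.0081
mm [ 0.328 -0.489  0.009] 0.0015
```

View pics/wrist0.png

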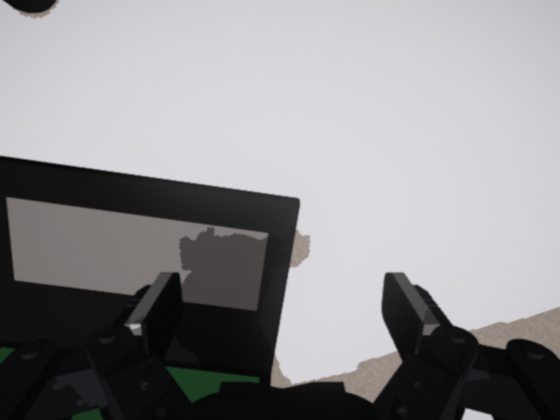

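View pics/topc.png

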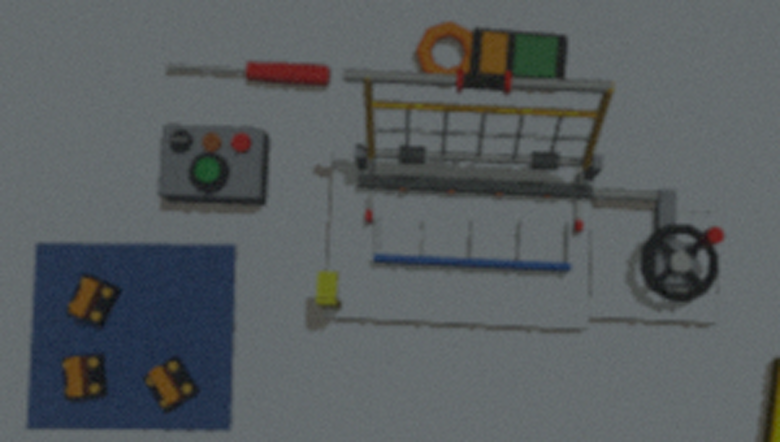

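```bash
cat >> h.py <<'E'
def plan(target,yaw,n=None,s=None):
    """tool straight down, tool x at world angle yaw; prints constant row x n"""
    s=s or get_state();R0=Rq(s["orientation"]);R1=Rn.from_euler('z',yaw)*Rn.from_rotvec([np.pi,0,0])
    rv=(R0.inv()*R1).as_rotvec();dp=R0.inv().apply(np.array(target)-s["ee_pos"])
    m=n or int(max(np.ceil(np.abs(dp).max()/.0195),np.ceil(np.degrees(np.linalg.norm(rv))/5.9),1))
    while 1:
        S=sum(Rn.from_rotvec(rv*k/m).as_matrix() for k in range(m));d=np.linalg.solve(S,dp)/.02
        if n or np.abs(d).max()<=1: break
        m+=1
    print('n',m,np.round(d,3).tolist(),np.round(np.degrees(rv)/6/m,3).tolist())
E
python3 -c "
from h import *
plan([.48,.31,.28],0)"
```

```text
n 18 [0.879, 0.553, -0.115] [0.001, 0.0, -0.187]
```

```bash
a='[.88,.55,-.115,0,0,-.187,1]'; python3 -m handwheel "[[[.88,.55,-.115,0,0,-.187,1],[.88,.55,-.115,0,0,-.187,1],[.88,.55,-.115,0,0,-.187,1],[.88,.55,-.115,0,0,-.187,1],[.88,.55,-.115,0,0,-.187,1],[.88,.55,-.115,0,0,-.187,1],[.88,.55,-.115,0,0,-.187,1],[.88,.55,-.115,0,0,-.187,1]]]" >/dev/null
python3 -m handwheel "[[[.88,.55,-.115,0,0,-.187,1],[.88,.55,-.115,0,0,-.187,1],[.88,.55,-.115,0,0,-.187,1],[.88,.55,-.115,0,0,-.187,1],[.88,.55,-.115,0,0,-.187,1],[.88,.55,-.115,0,0,-.187,1],[.88,.55,-.115,0,0,-.187,1],[.88,.55,-.115,0,0,-.187,1]]]" >/dev/null
python3 -m handwheel "[[[.88,.55,-.115,0,0,-.187,1],[.88,.55,-.115,0,0,-.187,1],[0,0,0,0,0,0,1],[0,0,0,0,0,0,1]]]"
python3 - <<'E'
from h import *
import pickle
s=get_state();d=capture("wrist");save('w1',d["color"]);pickle.dump((s,d),open('w1.pkl','wb'))
E
```

```text
invalid input: not JSON, or not a number
invalid input: not JSON, or not a number
invalid input: not JSON, or not a number
```

View pics/w1.png

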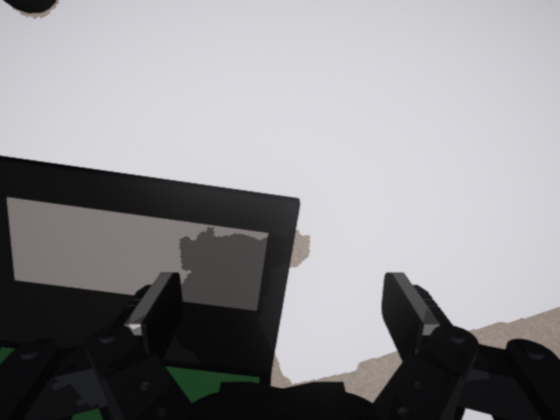

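The move was refused because JSON needs leading zeros, so the picture is unchanged. I'll retype the rows.

```bash
python3 -m handwheel '[[[0.88,0.55,-0.12,0,0,-0.19,1],[0.88,0.55,-0.12,0,0,-0.19,1],[0.88,0.55,-0.12,0,0,-0.19,1],[0.88,0.55,-0.12,0,0,-0.19,1],[0.88,0.55,-0.12,0,0,-0.19,1],[0.88,0.55,-0.12,0,0,-0.19,1],[0.88,0.55,-0.12,0,0,-0.19,1],[0.88,0.55,-0.12,0,0,-0.19,1]]]' >/dev/null
python3 -m handwheel '[[[0.88,0.55,-0.12,0,0,-0.19,1],[0.88,0.55,-0.12,0,0,-0.19,1],[0.88,0.55,-0.12,0,0,-0.19,1],[0.88,0.55,-0.12,0,0,-0.19,1],[0.88,0.55,-0.12,0,0,-0.19,1],[0.88,0.55,-0.12,0,0,-0.19,1],[0.88,0.55,-0.12,0,0,-0.19,1],[0.88,0.55,-0.12,0,0,-0.19,1]]]' >/dev/null
python3 -m handwheel '[[[0.88,0.55,-0.12,0,0,-0.19,1],[0.88,0.55,-0.12,0,0,-0.19,1],[0,0,0,0,0,0,1],[0,0,0,0,0,0,1]]]'
python3 - <<'E'
from h import *
import pickle
s=get_state();d=capture("wrist");save('w2',d["color"]);pickle.dump((s,d),open('w2.pkl','wb'))
E
```

```text
time: 1.87
ee_pos: [0.4816, 0.3113, 0.2821]
orientation: [0.0, 1.0, 0.002, -0.0]
wrist_force: [-0.1, 0.1, -0.1]
grip_width: 1.001
gripper_force: 0.0
```

View pics/w2.png

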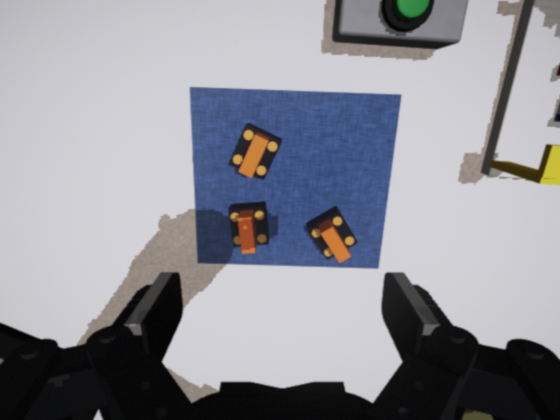

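The mat shows three upright modules with ridge centres near (255,155), (247,235) and (335,242). The four brass discs on each give centre and heading.

```bash
python3 - <<'E'
from h import *
import pickle
s,d=pickle.load(open('w2.pkl','rb'));st,t=pickle.load(open('top0.pkl','rb'))
M=dict(A=[(250,135),(273,147),(238,159),(261,171)],B=[(235,216),(259,215),(236,240),(262,239)],C=[(337,221),(315,233),(348,241),(326,253)])
for k,p in M.items():
    w=np.array([atz(d,s,q,.025) for q in p]);v=w[0]+w[1]-w[2]-w[3]
    print(k,np.round(w.mean(0),4),'yaw',round(np.degrees(np.arctan2(v[1],v[0])),1), 'in top',np.round(proj(t,None,w.mean(0)),1))
# ridge end tops, by orange blobs in top view / wrist
h=cv2.cvtColor(d["color"],cv2.COLOR_RGB2HSV);m=cv2.inRange(h,(3,150,90),(18,255,255));n,l,stt,c=cv2.connectedComponentsWithStats(m)
for i in range(1,n):
    if stt[i,4]>250: print(stt[i].tolist(),c[i].round(1).tolist(),np.round(cv2.minAreaRect(np.argwhere(l==i)[:,::-1].astype(np.float32)),1) if 0 else cv2.minAreaRect(np.argwhere(l==i)[:,::-1].astype(np.float32)))
E
```

```text
A [0.4993 0.3403 0.025 ] yaw -27.6 in top [154.7 224.5]
B [0.4089 0.3514 0.025 ] yaw 2.8 in top [150.7 254.6]
C [0.3966 0.2494 0.025 ] yaw 29.0 in top [184.5 257.9]
[239, 133, 30, 44, 700] [253.4, 154.6] ((252.826416015625, 154.30361938476562), (18.672426223754883, 43.166255950927734), 23.749494552612305)
[231, 211, 24, 42, 639] [245.5, 230.6] ((242.77157592773438, 231.80203247070312), (41.6082763671875, 21.374114990234375), 85.91438293457031)
[320, 222, 30, 40, 546] [334.9, 242.8] ((334.8598327636719, 242.53614807128906), (38.86872100830078, 16.988265991210938), 53.746158599853516)
```

```bash
python3 -c "
from h import *
plan([.4993,.3403,.09],np.radians(-27.6))"
```

```text
n 10 [0.059, -0.161, 0.961] [0.0, 0.0, 0.464]
```

```bash
python3 -m handwheel '[[[0.06,-0.16,0.96,0,0,0.465,0.5],[0.06,-0.16,0.96,0,0,0.465,0.5],[0.06,-0.16,0.96,0,0,0.465,0.5],[0.06,-0.16,0.96,0,0,0.465,0.5],[0.06,-0.16,0.96,0,0,0.465,0.5],[0.06,-0.16,0.96,0,0,0.465,0.5],[0.06,-0.16,0.96,0,0,0.465,0.5],[0.06,-0.16,0.96,0,0,0.465,0.5]]]' >/dev/null
python3 -m handwheel '[[[0.06,-0.16,0.96,0,0,0.465,0.5],[0.06,-0.16,0.96,0,0,0.465,0.5],[0,0,0.9,0,0,0,0.5],[0,0,0.9,0,0,0,0.5],[0,0,0.9,0,0,0,0.5],[0,0,0,0,0,0,0.5],[0,0,0,0,0,0,0],[0,0,0,0,0,0,0]]]'
python3 -m handwheel '[[[0,0,0,0,0,0,0],[0,0,0,0,0,0,0],[0,0,0,0,0,0,0]]]'
```

```text
time: 3.25
ee_pos: [0.4995, 0.341, 0.0378]
orientation: [-0.0, 0.971, -0.238, 0.0]
wrist_force: [0.2, -0.2, -0.2]
grip_width: 0.229
gripper_force: 0.0
time: 3.5
ee_pos: [0.4998, 0.3412, 0.0381]
orientation: [-0.001, 0.971, -0.238, 0.0]
wrist_force: [-2.0, 1.4, 4.2]
grip_width: 0.168
gripper_force: 61.2
```

```bash
python3 -m handwheel '[[[0,0,-1,0,0,0,0],[0,0,-1,0,0,0,0],[0,0,-1,0,0,0,0],[0,0,-1,0,0,0,0],[0,0,-1,0,0,0,0],[0,0,-1,0,0,0,0],[0,0,-1,0,0,0,0]]]'
python3 -c "
from h import *
plan([.5,-.08,.29],np.radians(176.2))"
```

```text
time: 4.08
ee_pos: [0.4991, 0.3398, 0.1769]
orientation: [0.001, 0.971, -0.239, -0.0]
wrist_force: [0.2, 0.5, -2.2]
grip_width: 0.171
gripper_force: 60.2
n 29 [0.982, -0.229, -0.195] [0.0, -0.0, 0.898]
```

```bash
python3 -c "
from h import *
plan([.5,-.08,.29],np.radians(-27.6))"
```

```text
n 20 [0.488, 0.929, -0.282] [0.001, 0.0, -0.0]
```

```bash
python3 -m handwheel '[[[0.49,0.93,-0.3,0,0,0,0],[0.49,0.93,-0.3,0,0,0,0],[0.49,0.93,-0.3,0,0,0,0],[0.49,0.93,-0.3,0,0,0,0],[0.49,0.93,-0.3,0,0,0,0],[0.49,0.93,-0.3,0,0,0,0],[0.49,0.93,-0.3,0,0,0,0],[0.49,0.93,-0.3,0,0,0,0]]]' >/dev/null
python3 -m handwheel '[[[0.49,0.93,-0.3,0,0,0,0],[0.49,0.93,-0.3,0,0,0,0],[0.49,0.93,-0.3,0,0,0,0],[0.49,0.93,-0.3,0,0,0,0],[0.49,0.93,-0.3,0,0,0,0],[0.49,0.93,-0.3,0,0,0,0],[0.49,0.93,-0.3,0,0,0,0],[0.49,0.93,-0.3,0,0,0,0]]]' >/dev/null
python3 -m handwheel '[[[0.49,0.93,-0.3,0,0,0,0],[0.49,0.93,-0.3,0,0,0,0],[0.49,0.93,-0.3,0,0,0,0],[0.49,0.93,-0.3,0,0,0,0],[0,0,0,0,0,0.98,0],[0,0,0,0,0,0.98,0],[0,0,0,0,0,0.98,0],[0,0,0,0,0,0.98,0]]]' 
python3 -m handwheel '[[[0,0,0,0,0,0.98,0],[0,0,0,0,0,0.98,0],[0,0,0,0,0,0.98,0],[0,0,0,0,0,0.98,0],[0,0,0,0,0,0.98,0],[0,0,0,0,0,0.98,0],[0,0,0,0,0,0.98,0],[0,0,0,0,0,0.98,0]]]' >/dev/null
python3 -m handwheel '[[[0,0,0,0,0,0.98,0],[0,0,0,0,0,0.98,0],[0,0,0,0,0,0.98,0],[0,0,0,0,0,0.98,0],[0,0,0,0,0,0.98,0],[0,0,0,0,0,0.98,0],[0,0,0,0,0,0.98,0],[0,0,0,0,0,0.98,0]]]' >/dev/null
python3 -m handwheel '[[[0,0,0,0,0,0.98,0],[0,0,0,0,0,0.98,0],[0,0,0,0,0,0.98,0],[0,0,0,0,0,0.98,0],[0,0,0,0,0,0.98,0],[0,0,0,0,0,0.98,0],[0,0,0,0,0,0.56,0],[0,0,0,0,0,0,0]]]'
python3 - <<'E'
from h import *
import pickle
s=get_state();print(s["joints"]);d=capture("wrist");save('w3',d["color"]);pickle.dump((s,d),open('w3.pkl','wb'))
E
```

```text
time: 6.08
ee_pos: [0.5004, -0.0805, 0.296]
orientation: [0.0, 0.901, -0.434, -0.001]
wrist_force: [0.2, 0.7, -2.5]
grip_width: 0.173
gripper_force: 64.4
time: 8.08
ee_pos: [0.5005, -0.0802, 0.2961]
orientation: [-0.0, 0.035, 0.999, 0.0]
wrist_force: [0.1, 0.5, -2.3]
grip_width: 0.171
gripper_force: 64.4
[ 2.38892510e-01 -1.92777748e-01 -3.13584437e-02 -4.00181119e-04
 -1.73305057e+00 -1.87891563e+00]
```

View pics/w3.png

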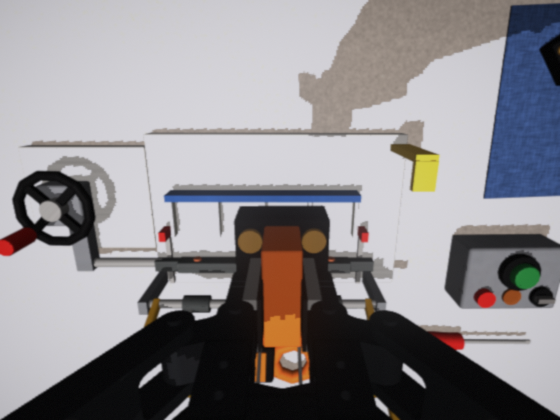

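The picture shows the fence from (165,197) to (360,197) running parallel to the image, and the module held. I'll take a second view for the heights.

```bash
python3 -m handwheel '[[[0,1,0.5,0,0,0,0],[0,1,0.5,0,0,0,0],[0,1,0.5,0,0,0,0],[0,0,0,0,0,0,0]]]'
python3 - <<'E'
from h import *
import pickle
s=get_state();d=capture("wrist");save('w4',d["color"]);pickle.dump((s,d),open('w4.pkl','wb'))
for f in('w3','w4'):
    s,d=pickle.load(open(f+'.pkl','rb'));h=cv2.cvtColor(d["color"],cv2.COLOR_RGB2HSV)
    for nm,lo,hi in(('blue',(100,120,60),(130,255,255)),('red',(0,150,110),(4,255,255)),('green',(50,120,60),(80,255,255)),('yel',(25,150,120),(33,255,255))):
        m=cv2.inRange(h,lo,hi);n,l,stt,c=cv2.connectedComponentsWithStats(m)
        for i in range(1,n):
            if stt[i,4]>40: print(f,nm,stt[i].tolist(),c[i].round(1).tolist())
            if nm=='blue' and stt[i,4]>300 and stt[i,3]<40:
                for u in (stt[i,0]+4,stt[i,0]+stt[i,2]-5):
                    v=np.where(l[:,u]==i)[0];print('  col',u,v.min(),v.max())
E
```

```text
time: 8.47
ee_pos: [0.5042, -0.0178, 0.2636]
orientation: [-0.002, 0.031, 1.0, 0.0]
wrist_force: [-0.5, -1.1, -3.9]
grip_width: 0.173
gripper_force: 64.3
w3 blue [485, 5, 75, 192, 10819] [526.7, 112.4]
w3 blue [165, 195, 195, 7, 1258] [264.4, 197.8]
  col 169 195 200
  col 355 195 201
w3 red [159, 232, 7, 9, 55] [161.9, 236.2]
w3 red [361, 232, 7, 10, 54] [363.9, 236.2]
w3 red [0, 239, 14, 16, 177] [5.7, 247.5]
w3 red [477, 292, 19, 16, 220] [486.1, 299.3]
w3 red [439, 337, 25, 13, 209] [453.1, 341.9]
w3 green [515, 267, 25, 22, 424] [526.7, 277.4]
w3 yel [412, 154, 26, 37, 814] [424.9, 171.9]
w4 blue [447, 0, 113, 207, 17657] [504.1, 116.6]
w4 blue [95, 203, 158, 9, 1074] [167.1, 206.6]
  col 99 203 209
  col 248 205 205
w4 red [91, 243, 9, 10, 68] [94.8, 247.6]
w4 red [436, 310, 20, 16, 250] [445.8, 317.6]
w4 green [474, 284, 28, 23, 493] [487.2, 295.1]
w4 green [147, 370, 13, 11, 77] [151.5, 374.2]
w4 yel [356, 163, 25, 39, 881] [367.7, 181.3]
```

View pics/w4.png

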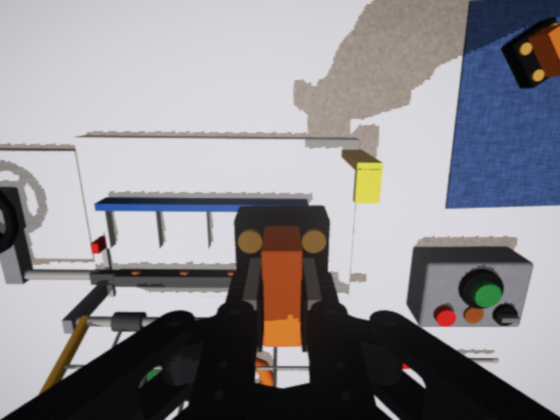

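```bash
python3 - <<'E'
from h import *
import pickle
s3,d3=pickle.load(open('w3.pkl','rb'));s4,d4=pickle.load(open('w4.pkl','rb'));_,t=pickle.load(open('top0.pkl','rb'))
T=lambda a,b:np.round(tri([(d3,s3,a),(d4,s4,b)])[0],4)
print('fence R end',T((165,198),(95,206)));print('stop R',T((161.9,236.2),(94.8,247.6)));print('button',T((526.7,277.4),(487.2,295.1)));print('keeper top',T((424.9,171.9),(367.7,181.3)))
L=atz(d3,s3,(360,198),.046);R=atz(d3,s3,(165,197.5),.046);print(L,R,np.arctan2(-(L-R)[0],(L-R)[1]))
sl=atz(d3,s3,(363.9,236.2),.03);sr=atz(d3,s3,(161.9,236.2),.03);print(sl,sr,np.arctan2(-(sl-sr)[0],(sl-sr)[1]))
for r in(195,201.5):print(r,atz(d3,s3,(262,r),.046),atz(d3,s3,(262,r),.03))
E
```

```text
fence R end [ 0.5214 -0.2159  0.0533]
stop R [ 0.5696 -0.2294  0.0492]
button [0.6392 0.1917 0.0772]
keeper top [0.5002 0.0571 0.1043]
[0.53980967 0.00717817 0.046     ] [ 0.52316064 -0.21856351  0.046     ] -0.07361931799557145
[0.59492228 0.01536066 0.03      ] [ 0.57699263 -0.23713299  0.03      ] -0.07089130908584852
195 [ 0.52814431 -0.10598846  0.046     ] [ 0.53252549 -0.10725669  0.03      ]
201.5 [ 0.53596885 -0.10668285  0.046     ] [ 0.54067387 -0.10797982  0.03      ]
```

```bash
cat >> h.py <<'E'
O=np.array([.5595,-.108]);JY=-.072
def J(x,y,z):
    c,s=np.cos(JY),np.sin(JY);return np.array([O[0]+c*x-s*y,O[1]+s*x+c*y,z])
E
python3 -c "
from h import *
plan(J(.008,.084,.13),np.pi+JY)"
```

```text
n 7 [-0.498, -0.008, 0.963] [-0.001, -0.004, 0.013]
```

```bash
python3 -m handwheel '[[[-0.5,-0.01,0.96,0,0,0.01,0],[-0.5,-0.01,0.96,0,0,0.01,0],[-0.5,-0.01,0.96,0,0,0.01,0],[-0.5,-0.01,0.96,0,0,0.01,0],[-0.5,-0.01,0.96,0,0,0.01,0],[-0.5,-0.01,0.96,0,0,0.01,0],[-0.5,-0.01,0.96,0,0,0.01,0],[0,0,0,0,0,0,0]]]'
python3 -c "
from h import *
plan(J(.008,.084,.056),np.pi+JY,4)"
```

```text
time: 9.18
ee_pos: [0.5734, -0.0275, 0.1271]
orientation: [-0.004, 0.037, 0.999, -0.0]
wrist_force: [-1.6, -0.9, -3.9]
grip_width: 0.171
gripper_force: 64.2
n 4 [-0.003, 0.034, 0.889] [-0.003, -0.017, -0.005]
```

```bash
python3 -m handwheel '[[[0,0.03,0.88,0,0,0,0],[0,0.03,0.88,0,0,0,0],[0,0.03,0.88,0,0,0,0],[0,0.03,0.88,0,0,0,0],[0,0,0,0,0,0,0]]]'
```

```text
time: 9.6
ee_pos: [0.5727, -0.0247, 0.0588]
orientation: [-0.003, 0.037, 0.999, -0.0]
wrist_force: [-0.3, 1.1, -2.9]
grip_width: 0.171
gripper_force: 64.2
```

```bash
python3 -m handwheel '[[[0,0,0.12,0,0,0,0],[0,0,0,0,0,0,0],[0,0,0,0,0,0,0.35],[0,0,0,0,0,0,0.35],[0,0,0,0,0,0,0.35],[0,0,0,0,0,0,0.35]]]'
python3 -m handwheel '[[[0,0,-1,0,0,0,0.35],[0,0,-1,0,0,0,0.35],[0,0,-1,0,0,0,0.35],[0,0,-1,0,0,0,0.35],[0.3,0,-1,0,0,0,0.35],[0.3,0,-1,0,0,0,0.35],[0.3,0,-1,0,0,0,0.35],[0,0,0,0,0,0,0.35]]]'
python3 - <<'E'
from h import *
import pickle
s=get_state();d=capture("wrist");save('w5',d["color"]);pickle.dump((s,d),open('w5.pkl','wb'))
d=capture("top");pickle.dump((s,d),open('top5.pkl','wb'))
h=cv2.cvtColor(d["color"],cv2.COLOR_RGB2HSV);m=cv2.inRange(h,(3,150,60),(20,255,255))
n,l,stt,c=cv2.connectedComponentsWithStats(m)
for i in range(1,n):
    if stt[i,4]>20: print(stt[i].tolist(),c[i].round(1).tolist())
plan(J(-.05,.084,.25),np.pi+JY)
plan([.409,.3514,.22],np.radians(-177.2))
E
```

```text
time: 10.1
ee_pos: [0.5753, -0.0242, 0.0605]
orientation: [0.001, 0.037, 0.999, 0.0]
wrist_force: [0.8, 0.4, 0.2]
grip_width: 0.348
gripper_force: 0.0
time: 10.77
ee_pos: [0.558, -0.0231, 0.2053]
orientation: [0.004, 0.037, 0.999, 0.0]
wrist_force: [0.6, -0.6, 1.8]
grip_width: 0.351
gripper_force: 0.0
[281, 119, 21, 20, 192] [290.9, 128.2]
[304, 122, 11, 17, 157] [309.5, 130.0]
[145, 248, 7, 14, 63] [147.7, 255.7]
[519, 291, 9, 8, 59] [523.2, 294.6]
n 3 [0.692, -0.016, -0.822] [0.003, 0.008, -0.006]
n 19 [0.406, 0.979, -0.051] [0.0, 0.001, -0.062]
```

View pics/w5.png

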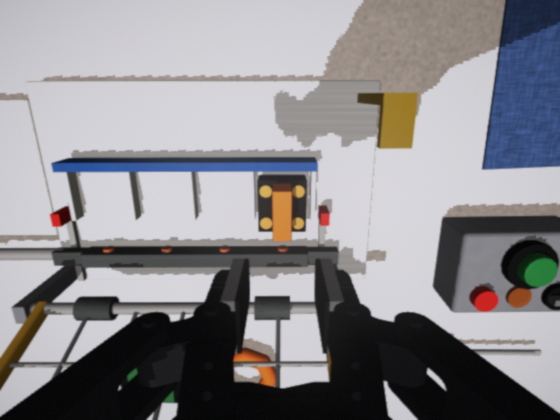

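```bash
cat >> h.py <<'E'
def Ji(X):
    d=np.array(X)[:2]-O;c,s=np.cos(JY),np.sin(JY);return np.round([c*d[0]+s*d[1],-s*d[0]+c*d[1]],4)
E
python3 - <<'E'
from h import *
import pickle
s,d=pickle.load(open('w5.pkl','rb'))
p=[(266,191),(298,191),(264,226),(298,224)]
for z in(.042,.056):
    w=np.array([atz(d,s,q,z) for q in p]);print(z,Ji(w.mean(0)),[Ji(x).tolist() for x in w],np.linalg.norm(w[0]-w[1]))
print('dividers',[Ji(atz(d,s,q,.034)).tolist() for q in((255,180),(192,180),(132,180),(71,180),(311,175))])
print('fence in edge',[Ji(atz(d,s,q,.046)).tolist() for q in((60,170),(312,170))],'ends',[Ji(atz(d,s,q,.046)).tolist() for q in((54,166),(317,165))])
s,d=pickle.load(open('w2.pkl','rb'))
w=[atz(d,s,q,.025) for q in((250,135),(273,147))];print('ref width',np.linalg.norm(w[0]-w[1]))
E
```

```text
0.042 [0.0117 0.0835] [[-0.0047, 0.0697], [-0.0045, 0.0984], [0.0289, 0.0673], [0.027, 0.0987]] 0.028624143404950904
0.056 [0.007  0.0835] [[-0.0085, 0.0704], [-0.0084, 0.0977], [0.0234, 0.0681], [0.0217, 0.098]] 0.02728384622233478
dividers [[-0.0129, 0.0595], [-0.0131, 0.0023], [-0.0133, -0.0523], [-0.0135, -0.1077], [-0.0173, 0.1103]]
fence in edge [[-0.0253, -0.108], [-0.0244, 0.1101]] ends [[-0.0288, -0.1124], [-0.0288, 0.1143]]
ref width 0.0288462286516471
```

```bash
python3 -m handwheel '[[[0.41,0.98,-0.05,0,0,-0.06,0.5],[0.41,0.98,-0.05,0,0,-0.06,0.5],[0.41,0.98,-0.05,0,0,-0.06,0.5],[0.41,0.98,-0.05,0,0,-0.06,0.5],[0.41,0.98,-0.05,0,0,-0.06,0.5],[0.41,0.98,-0.05,0,0,-0.06,0.5],[0.41,0.98,-0.05,0,0,-0.06,0.5],[0.41,0.98,-0.05,0,0,-0.06,0.5]]]' >/dev/null
python3 -m handwheel '[[[0.41,0.98,-0.05,0,0,-0.06,0.5],[0.41,0.98,-0.05,0,0,-0.06,0.5],[0.41,0.98,-0.05,0,0,-0.06,0.5],[0.41,0.98,-0.05,0,0,-0.06,0.5],[0.41,0.98,-0.05,0,0,-0.06,0.5],[0.41,0.98,-0.05,0,0,-0.06,0.5],[0.41,0.98,-0.05,0,0,-0.06,0.5],[0.41,0.98,-0.05,0,0,-0.06,0.5]]]' >/dev/null
python3 -m handwheel '[[[0.41,0.98,-0.05,0,0,-0.06,0.5],[0.41,0.98,-0.05,0,0,-0.06,0.5],[0.41,0.98,-0.05,0,0,-0.06,0.5],[0,0,0,0,0,0,0.5]]]'
cat >> h.py <<'E'
def dots(d,s,z=.025):
    h=cv2.cvtColor(d["color"],cv2.COLOR_RGB2HSV);m=cv2.inRange(h,(14,120,70),(24,220,255));n,l,st,c=cv2.connectedComponentsWithStats(m)
    return [(c[i].round(1).tolist(),int(st[i,4]),np.round(atz(d,s,c[i],z)[:2],4).tolist()) for i in range(1,n) if 25<st[i,4]<600]
E
python3 - <<'E'
from h import *
import pickle
s=get_state();d=capture("wrist");save('w6',d["color"]);pickle.dump((s,d),open('w6.pkl','wb'))
for x in dots(d,s):print(x)
plan([.409,.3514,.1],np.radians(-177.2))
E
```

```text
time: 12.53
ee_pos: [0.4062, 0.3542, 0.2167]
orientation: [-0.001, -0.024, 1.0, -0.001]
wrist_force: [0.3, -1.1, -0.1]
grip_width: 0.5
gripper_force: 0.0
([175.4, 149.7], 123, [0.3795, 0.2513])
([293.3, 171.9], 118, [0.3955, 0.3637])
([193.4, 177.1], 117, [0.4052, 0.2674])
([293.9, 202.3], 110, [0.426, 0.366])
n 6 [-0.018, -0.013, 0.973] [-0.003, -0.003, -0.002]
```

View pics/w6.png

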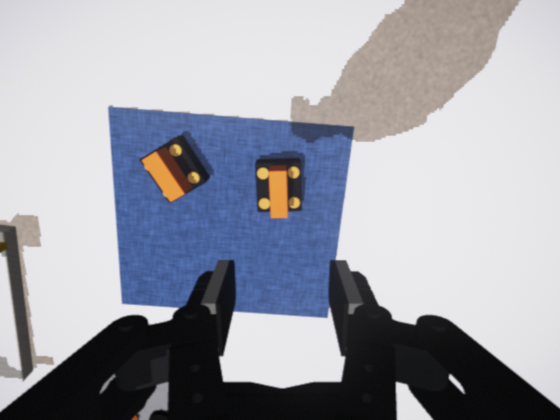

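B is at (278,188) and still where it was measured, with C at (175,170). Now I'll grasp B.

```bash
python3 -m handwheel '[[[-0.02,-0.02,0.97,0,0,0,0.5],[-0.02,-0.02,0.97,0,0,0,0.5],[-0.02,-0.02,0.97,0,0,0,0.5],[-0.02,-0.02,0.97,0,0,0,0.5],[-0.02,-0.02,0.97,0,0,0,0.5],[-0.02,-0.02,0.97,0,0,0,0.5],[0,0,0.9,0,0,0,0.5],[0,0,0.9,0,0,0,0.5]]]' >/dev/null
python3 -m handwheel '[[[0,0,0.9,0,0,0,0.5],[0,0,0.4,0,0,0,0.5],[0,0,0,0,0,0,0.5],[0,0,0,0,0,0,0],[0,0,0,0,0,0,0],[0,0,0,0,0,0,0],[0,0,0,0,0,0,0],[0,0,0,0,0,0,0]]]'
python3 -m handwheel '[[[0,0,-1,0,0,0,0],[0,0,-1,0,0,0,0],[0,0,-1,0,0,0,0],[0,0,-1,0,0,0,0],[0,0,-1,0,0,0,0],[0,0,-1,0,0,0,0],[0,0,-1,0,0,0,0],[0,0,0,0,0,0,0]]]'
python3 -c "
from h import *
plan(J(.009,.028,.19),np.pi+JY)"
```

```text
time: 13.92
ee_pos: [0.4109, 0.3504, 0.0413]
orientation: [0.001, -0.023, 1.0, 0.001]
wrist_force: [0.2, 1.1, 3.2]
grip_width: 0.17
gripper_force: 62.0
time: 14.58
ee_pos: [0.4113, 0.3506, 0.1843]
orientation: [0.002, -0.023, 1.0, 0.002]
wrist_force: [-0.3, 0.6, -1.6]
grip_width: 0.171
gripper_force: 61.3
n 23 [-0.357, -0.934, -0.014] [0.002, 0.002, 0.049]
```

```bash
python3 -m handwheel '[[[-0.36,-0.93,-0.01,0,0,0.05,0],[-0.36,-0.93,-0.01,0,0,0.05,0],[-0.36,-0.93,-0.01,0,0,0.05,0],[-0.36,-0.93,-0.01,0,0,0.05,0],[-0.36,-0.93,-0.01,0,0,0.05,0],[-0.36,-0.93,-0.01,0,0,0.05,0],[-0.36,-0.93,-0.01,0,0,0.05,0],[-0.36,-0.93,-0.01,0,0,0.05,0]]]' >/dev/null
python3 -m handwheel '[[[-0.36,-0.93,-0.01,0,0,0.05,0],[-0.36,-0.93,-0.01,0,0,0.05,0],[-0.36,-0.93,-0.01,0,0,0.05,0],[-0.36,-0.93,-0.01,0,0,0.05,0],[-0.36,-0.93,-0.01,0,0,0.05,0],[-0.36,-0.93,-0.01,0,0,0.05,0],[-0.36,-0.93,-0.01,0,0,0.05,0],[-0.36,-0.93,-0.01,0,0,0.05,0]]]' >/dev/null
python3 -m handwheel '[[[-0.36,-0.93,-0.01,0,0,0.05,0],[-0.36,-0.93,-0.01,0,0,0.05,0],[-0.36,-0.93,-0.01,0,0,0.05,0],[-0.36,-0.93,-0.01,0,0,0.05,0],[-0.36,-0.93,-0.01,0,0,0.05,0],[-0.36,-0.93,-0.01,0,0,0.05,0],[-0.36,-0.93,-0.01,0,0,0.05,0],[0,0,0,0,0,0,0]]]'
python3 -c "
from h import *
plan(J(.009,.028,.061),np.pi+JY)"
```

```text
time: 16.58
ee_pos: [0.5701, -0.0824, 0.1826]
orientation: [-0.001, 0.039, 0.999, -0.0]
wrist_force: [-0.4, 1.1, -3.3]
grip_width: 0.168
gripper_force: 61.1
n 7 [-0.003, 0.012, 0.868] [-0.001, -0.004, -0.008]
```

```bash
python3 -m handwheel '[[[0,0.01,0.87,0,0,0,0],[0,0.01,0.87,0,0,0,0],[0,0.01,0.87,0,0,0,0],[0,0.01,0.87,0,0,0,0],[0,0.01,0.87,0,0,0,0],[0,0.01,0.87,0,0,0,0],[0,0.01,0.8,0,0,0,0],[0,0,0,0,0,0,0]]]'
python3 -m handwheel '[[[0,0,0.1,0,0,0,0],[0,0,0,0,0,0,0],[0,0,0,0,0,0,0.35],[0,0,0,0,0,0,0.35],[0,0,0,0,0,0,0.35],[0,0,0,0,0,0,0.35]]]'
python3 -m handwheel '[[[0,0,-1,0,0,0,0.35],[0,0,-1,0,0,0,0.35],[0,0,-1,0,0,0,0.35],[0,0,-1,0,0,0,0.35],[0.3,0,-1,0,0,0,0.35],[0.3,0,-1,0,0,0,0.35],[0.3,0,-1,0,0,0,0.35],[0,0,0,0,0,0,0.35]]]'
python3 - <<'E'
from h import *
import pickle
s=get_state();d=capture("wrist");save('w7',d["color"]);pickle.dump((s,d),open('w7.pkl','wb'))
for x in dots(d,s,.042):
    if x[0][1]<300:print(x[0],x[1],Ji(x[2]))
plan([.397,.2494,.2],np.radians(-151))
E
```

```text
time: 17.25
ee_pos: [0.5683, -0.078, 0.0599]
orientation: [-0.003, 0.038, 0.999, 0.0]
wrist_force: [-0.5, 0.4, -3.6]
grip_width: 0.172
gripper_force: 61.1
time: 17.75
ee_pos: [0.571, -0.0785, 0.0631]
orientation: [0.001, 0.038, 0.999, 0.0]
wrist_force: [0.3, -0.1, 0.5]
grip_width: 0.346
gripper_force: 0.0
time: 18.42
ee_pos: [0.5537, -0.0775, 0.2081]
orientation: [0.004, 0.038, 0.999, -0.0]
wrist_force: [-0.3, -0.7, 0.8]
grip_width: 0.349
gripper_force: 0.0
[468.7, 108.3] 394 [-0.0752  0.1861]
[323.3, 184.7] 151 [-0.0099  0.0665]
[298.8, 190.7] 137 [-0.0044  0.0445]
[322.3, 216.5] 141 [0.0204 0.0664]
[298.3, 222.2] 128 [0.0259 0.0443]
n 18 [0.25, 0.989, 0.015] [-0.001, 0.003, -0.308]
```

```bash
python3 -m handwheel '[[[0.25,0.99,0.01,0,0,-0.31,0.5],[0.25,0.99,0.01,0,0,-0.31,0.5],[0.25,0.99,0.01,0,0,-0.31,0.5],[0.25,0.99,0.01,0,0,-0.31,0.5],[0.25,0.99,0.01,0,0,-0.31,0.5],[0.25,0.99,0.01,0,0,-0.31,0.5],[0.25,0.99,0.01,0,0,-0.31,0.5],[0.25,0.99,0.01,0,0,-0.31,0.5]]]' >/dev/null
python3 -m handwheel '[[[0.25,0.99,0.01,0,0,-0.31,0.5],[0.25,0.99,0.01,0,0,-0.31,0.5],[0.25,0.99,0.01,0,0,-0.31,0.5],[0.25,0.99,0.01,0,0,-0.31,0.5],[0.25,0.99,0.01,0,0,-0.31,0.5],[0.25,0.99,0.01,0,0,-0.31,0.5],[0.25,0.99,0.01,0,0,-0.31,0.5],[0.25,0.99,0.01,0,0,-0.31,0.5]]]' >/dev/null
python3 -m handwheel '[[[0.25,0.99,0.01,0,0,-0.31,0.5],[0.25,0.99,0.01,0,0,-0.31,0.5],[0,0,0,0,0,0,0.5]]]'
python3 - <<'E'
from h import *
import pickle
s=get_state();d=capture("wrist");save('w8',d["color"]);pickle.dump((s,d),open('w8.pkl','wb'))
for x in dots(d,s):print(x)
h=cv2.cvtColor(d["color"],cv2.COLOR_RGB2HSV);m=cv2.inRange(h,(3,150,90),(13,255,255));n,l,stt,c=cv2.connectedComponentsWithStats(m)
for i in range(1,n):
    if stt[i,4]>250: print(stt[i].tolist(),c[i].round(1).tolist(),cv2.minAreaRect(np.argwhere(l==i)[:,::-1].astype(np.float32)))
plan([.397,.2494,.1],np.radians(-151))
E
```

```text
time: 20.05
ee_pos: [0.3939, 0.2513, 0.1978]
orientation: [-0.0, -0.254, 0.967, 0.0]
wrist_force: [0.6, 0.0, 0.2]
grip_width: 0.499
gripper_force: 0.0
([291.8, 175.2], 129, [0.3799, 0.2531])
([293.3, 206.9], 126, [0.4055, 0.2694])
n 6 [-0.013, -0.017, 0.816] [0.0, -0.001, 0.009]
```

```bash
python3 -m handwheel '[[[-0.025,-0.035,0.97,0,0,-0.02,0.5],[-0.025,-0.035,0.97,0,0,-0.02,0.5],[-0.025,-0.035,0.97,0,0,-0.02,0.5],[-0.025,-0.035,0.97,0,0,-0.02,0.5],[-0.025,-0.035,0.97,0,0,-0.02,0.5],[-0.025,-0.035,0.97,0,0,-0.02,0.5],[0,0,0.9,0,0,0,0.5],[0,0,0.9,0,0,0,0.5]]]' >/dev/null
python3 -m handwheel '[[[0,0,0.4,0,0,0,0.5],[0,0,0,0,0,0,0.5],[0,0,0,0,0,0,0],[0,0,0,0,0,0,0],[0,0,0,0,0,0,0],[0,0,0,0,0,0,0],[0,0,0,0,0,0,0]]]'
python3 -m handwheel '[[[0,0,-1,0,0,0,0],[0,0,-1,0,0,0,0],[0,0,-1,0,0,0,0],[0,0,-1,0,0,0,0],[0,0,-1,0,0,0,0],[0,0,-1,0,0,0,0],[0,0,-1,0,0,0,0],[0,0,0,0,0,0,0]]]'
python3 -c "
from h import *
plan(J(.009,-.028,.19),np.pi+JY)"
```

```text
time: 21.35
ee_pos: [0.401, 0.248, 0.0396]
orientation: [0.001, -0.258, 0.966, 0.001]
wrist_force: [-1.0, 0.8, 4.7]
grip_width: 0.173
gripper_force: 59.3
time: 22.02
ee_pos: [0.4013, 0.2481, 0.1822]
orientation: [0.002, -0.258, 0.966, 0.001]
wrist_force: [0.5, -0.4, -1.6]
grip_width: 0.173
gripper_force: 58.9
n 22 [-0.161, -0.952, -0.018] [0.001, 0.002, 0.258]
```

```bash
python3 -m handwheel '[[[-0.16,-0.95,-0.02,0,0,0.26,0],[-0.16,-0.95,-0.02,0,0,0.26,0],[-0.16,-0.95,-0.02,0,0,0.26,0],[-0.16,-0.95,-0.02,0,0,0.26,0],[-0.16,-0.95,-0.02,0,0,0.26,0],[-0.16,-0.95,-0.02,0,0,0.26,0],[-0.16,-0.95,-0.02,0,0,0.26,0],[-0.16,-0.95,-0.02,0,0,0.26,0]]]' >/dev/null
python3 -m handwheel '[[[-0.16,-0.95,-0.02,0,0,0.26,0],[-0.16,-0.95,-0.02,0,0,0.26,0],[-0.16,-0.95,-0.02,0,0,0.26,0],[-0.16,-0.95,-0.02,0,0,0.26,0],[-0.16,-0.95,-0.02,0,0,0.26,0],[-0.16,-0.95,-0.02,0,0,0.26,0],[-0.16,-0.95,-0.02,0,0,0.26,0],[-0.16,-0.95,-0.02,0,0,0.26,0]]]' >/dev/null
python3 -m handwheel '[[[-0.16,-0.95,-0.02,0,0,0.26,0],[-0.16,-0.95,-0.02,0,0,0.26,0],[-0.16,-0.95,-0.02,0,0,0.26,0],[-0.16,-0.95,-0.02,0,0,0.26,0],[-0.16,-0.95,-0.02,0,0,0.26,0],[-0.16,-0.95,-0.02,0,0,0.26,0],[0,0,0,0,0,0,0]]]'
python3 -c "
from h import *
plan(J(.009,-.028,.06),np.pi+JY)"
```

```text
time: 23.93
ee_pos: [0.5632, -0.1393, 0.185]
orientation: [-0.002, 0.041, 0.999, -0.0]
wrist_force: [-0.1, 1.4, -3.8]
grip_width: 0.171
gripper_force: 59.1
n 7 [-0.023, 0.021, 0.893] [-0.001, -0.004, -0.013]
```

```bash
python3 -m handwheel '[[[-0.02,0.02,0.88,0,0,-0.01,0],[-0.02,0.02,0.88,0,0,-0.01,0],[-0.02,0.02,0.88,0,0,-0.01,0],[-0.02,0.02,0.88,0,0,-0.01,0],[-0.02,0.02,0.88,0,0,-0.01,0],[-0.02,0.02,0.88,0,0,-0.01,0],[-0.02,0.02,0.88,0,0,-0.01,0],[0,0,0,0,0,0,0]]]'
python3 -m handwheel '[[[0,0,0.1,0,0,0,0],[0,0,0,0,0,0,0],[0,0,0,0,0,0,0.35],[0,0,0,0,0,0,0.35],[0,0,0,0,0,0,0.35],[0,0,0,0,0,0,0.35]]]'
python3 -m handwheel '[[[0,0,-1,0,0,0,0.35],[0,0,-1,0,0,0,0.35],[0,0,-1,0,0,0,0.35],[0,0,-1,0,0,0,0.35],[1,0,-1,0,0,0,0.35],[1,0,-1,0,0,0,0.35],[1,0,-1,0,0,0,0.35],[0,0,0,0,0,0,0.35]]]'
python3 - <<'E'
from h import *
import pickle
s=get_state();d=capture("wrist");save('w9',d["color"]);pickle.dump((s,d),open('w9.pkl','wb'))
for x in dots(d,s,.042):
    if x[0][1]<300:print(x[0],x[1],Ji(x[2]))
E
```

```text
time: 24.6
ee_pos: [0.5637, -0.1333, 0.0579]
orientation: [-0.004, 0.035, 0.999, 0.001]
wrist_force: [-1.5, 0.5, -3.4]
grip_width: 0.17
gripper_force: 59.0
time: 25.1
ee_pos: [0.5674, -0.1343, 0.0629]
orientation: [0.001, 0.035, 0.999, -0.0]
wrist_force: [0.1, -0.2, -0.1]
grip_width: 0.353
gripper_force: 0.0
time: 25.77
ee_pos: [0.5068, -0.1307, 0.2083]
orientation: [0.005, 0.035, 0.999, -0.0]
wrist_force: [0.8, -0.7, 1.0]
grip_width: 0.349
gripper_force: 0.0
[382.4, 230.1] 138 [-0.0089  0.0669]
[415.9, 228.3] 69 [-0.0108  0.0981]
[298.6, 235.2] 124 [-0.0037 -0.0116]
[327.4, 235.0] 133 [-0.0039  0.0156]
[267.4, 235.2] 118 [-0.0038 -0.041 ]
[379.5, 259.4] 133 [0.0215 0.0669]
[298.2, 264.0] 114 [ 0.0265 -0.0114]
```

View pics/w9.png

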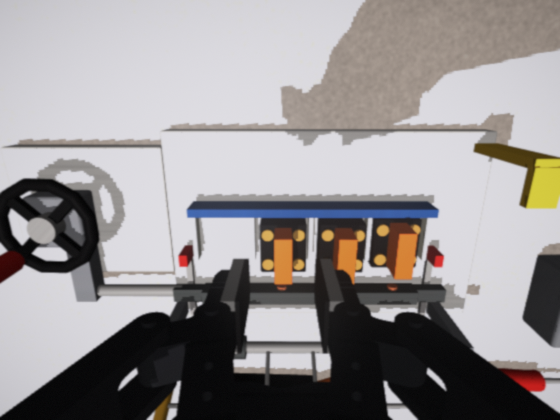

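All three modules sit flat in bays 2 to 4, with ridges at columns 284, 346 and 403. The handwheel knob comes next.

```bash
python3 -m handwheel '[[[0.08,-0.98,0,0,0,0,0.5],[0.08,-0.98,0,0,0,0,0.5],[0.08,-0.98,0,0,0,0,0.5],[0.08,-0.98,0,0,0,0,0.5],[0.08,-0.98,0,0,0,0,0.5],[0.08,-0.98,0,0,0,0,0.5],[0.08,-0.98,0,0,0,0,0.5],[0,0,0,0,0,0,0.5]]]' > /dev/null
python3 - <<'E'
from h import *
import pickle
def red(d):
    h=cv2.cvtColor(d["color"],cv2.COLOR_RGB2HSV);m=cv2.inRange(h,(0,150,60),(5,255,255))|cv2.inRange(h,(175,150,60),(180,255,255));n,l,st,c=cv2.connectedComponentsWithStats(m)
    return [(st[i].tolist(),c[i].round(1).tolist()) for i in range(1,n) if st[i,4]>60]
s=get_state();d=capture("wrist");pickle.dump((s,d),open('w10.pkl','wb'));save('w10',d["color"]);print(s["ee_pos"],red(d))
E
python3 -m handwheel '[[[0,-1,0,0,0,0,0.5],[0,-1,0,0,0,0,0.5],[0,-1,0,0,0,0,0.5],[0,0,0,0,0,0,0.5]]]' 
python3 - <<'E'
from h import *
import pickle
s=get_state();d=capture("wrist");pickle.dump((s,d),open('w11.pkl','wb'))
h=cv2.cvtColor(d["color"],cv2.COLOR_RGB2HSV);m=cv2.inRange(h,(0,150,60),(5,255,255))|cv2.inRange(h,(175,150,60),(180,255,255));n,l,st,c=cv2.connectedComponentsWithStats(m)
print([(st[i].tolist(),c[i].round(1).tolist()) for i in range(1,n) if st[i,4]>60])
print(J(-.02,-.235,.084))
save('w11',np.vstack([pickle.load(open('w10.pkl','rb'))[1]["color"][:300],d["color"][:300]]))
E
```

```text
[ 0.48557239 -0.26859018  0.20090094] [([145, 270, 32, 41, 731], [160.2, 291.4])]
time: 26.87
ee_pos: [0.4818, -0.3276, 0.2009]
orientation: [-0.001, 0.036, 0.999, -0.0]
wrist_force: [-0.4, 1.4, 0.3]
grip_width: 0.499
gripper_force: 0.0
[([386, 271, 10, 11, 95], [390.6, 275.9]), ([233, 281, 12, 29, 202], [238.6, 297.6])]
[ 0.52264643 -0.34095239  0.084     ]
```

View pics/w11.png

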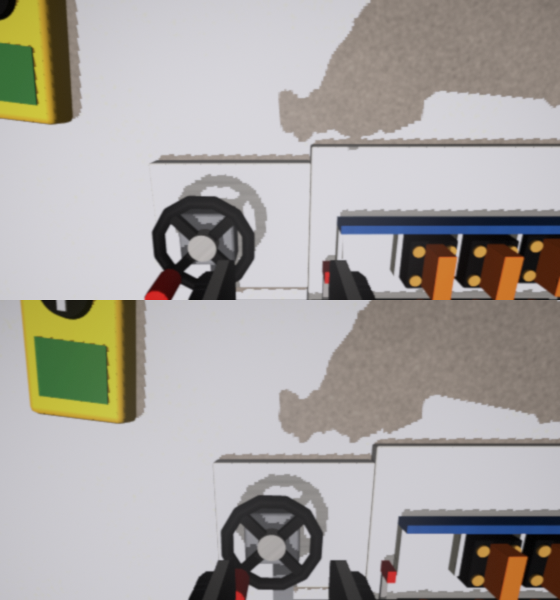

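```bash
python3 - <<'E'
from h import *
import pickle
s,d=pickle.load(open('w10.pkl','rb'));s1,d1=pickle.load(open('w11.pkl','rb'))
print('hub tri',tri([(d,s,(202,248)),(d1,s1,(271,248))])[0])
k=atz(d,s,(159,298),.104);a=J(-.02,-.235,0)
hb=[atz(d,s,(202,248),z) for z in(.064,.084)];print(k,hb,a)
v=Ji(k)-[-.02,-.235];print(v,np.hypot(*v),'wheel',-np.arctan2(v[1],v[0]))
b=atz(d,s,(172,276),.07);v=Ji(b)-[-.02,-.235];print(v,np.hypot(*v),'wheel',-np.arctan2(v[1],v[0]))
E
```

```text
hub tri [ 0.52495691 -0.34091836  0.06550759]
[ 0.54732651 -0.36909441  0.104     ] [array([ 0.52530531, -0.34130381,  0.064     ]), array([ 0.51668201, -0.33560372,  0.084     ])] [ 0.52264643 -0.34095239  0.        ]
[ 0.0266 -0.0263] 0.03740655022853617 wheel 0.7797271466876173
[ 0.0263 -0.0265] 0.0373355058891667 wheel 0.7891860240692894
```

```bash
python3 -c "
from h import *
plan([.549,-.370,.13],np.pi+JY,5)"
```

```text
n 5 [-0.701, -0.386, 0.708] [0.001, -0.002, 0.001]
```

```bash
python3 -m handwheel '[[[-0.7,-0.39,0.7,0,0,0,0.5],[-0.7,-0.39,0.7,0,0,0,0.5],[-0.7,-0.39,0.7,0,0,0,0.5],[-0.7,-0.39,0.7,0,0,0,0.5],[-0.7,-0.39,0.7,0,0,0,0.5],[0,0,0,0,0,0,0.5]]]' 
python3 -m handwheel '[[[0,0,1,0,0,0,0.5],[0,0,1,0,0,0,0.5],[0,0,0.2,0,0,0,0.5],[0,0,0,0,0,0,0.5],[0,0,0,0,0,0,0],[0,0,0,0,0,0,0],[0,0,0,0,0,0,0],[0,0,0,0,0,0,0]]]'
```

```text
time: 27.42
ee_pos: [0.5496, -0.3685, 0.1265]
orientation: [-0.003, 0.035, 0.999, 0.002]
wrist_force: [-0.7, 1.4, -1.6]
grip_width: 0.498
gripper_force: 0.0
time: 28.08
ee_pos: [0.5501, -0.3703, 0.0901]
orientation: [0.002, 0.035, 0.999, -0.001]
wrist_force: [1.3, 0.6, 4.2]
grip_width: 0.209
gripper_force: 58.7
```

```bash
python3 -m handwheel '[[[0.414,-0.318,0,0,0,0,0],[0.482,-0.2,0,0,0,0,0],[0.518,-0.068,0,0,0,0,0],[0.518,0.068,0,0,0,0,0],[0.482,0.2,0,0,0,0,0],[0.414,0.318,0,0,0,0,0],[0.318,0.414,0,0,0,0,0],[0.2,0.482,0,0,0,0,0]]]'
python3 -c "
from h import *
print(Ji(get_state()['ee_pos']))"
```

```text
time: 28.75
ee_pos: [0.4846, -0.3479, 0.0901]
orientation: [0.002, 0.035, 0.999, -0.001]
wrist_force: [6.3, -1.1, 4.5]
grip_width: 0.215
gripper_force: 59.0
[-0.0575 -0.2447]
```

```bash
python3 -m handwheel '[[[0.068,0.518,0,0,0,0,0],[-0.068,0.518,0,0,0,0,0],[-0.2,0.482,0,0,0,0,0],[-0.318,0.414,0,0,0,0,0],[-0.414,0.318,0,0,0,0,0],[-0.482,0.2,0,0,0,0,0],[-0.518,0.068,0,0,0,0,0],[-0.518,-0.068,0,0,0,0,0]]]'
python3 -m handwheel '[[[-0.482,-0.2,0,0,0,0,0],[-0.414,-0.318,0,0,0,0,0],[-0.318,-0.414,0,0,0,0,0],[-0.2,-0.482,0,0,0,0,0],[-0.068,-0.518,0,0,0,0,0],[0.068,-0.518,0,0,0,0,0],[0.2,-0.482,0,0,0,0,0],[0.318,-0.414,0,0,0,0,0]]]'
python3 -c "
from h import *
print(Ji(get_state()['ee_pos']))"
```

```text
time: 29.42
ee_pos: [0.5363, -0.3018, 0.09]
orientation: [0.0, 0.035, 0.999, -0.001]
wrist_force: [-3.5, -2.5, 8.7]
grip_width: 0.208
gripper_force: 59.5
time: 30.08
ee_pos: [0.5505, -0.37, 0.09]
orientation: [0.002, 0.035, 0.999, -0.001]
wrist_force: [0.8, 3.4, 10.2]
grip_width: 0.207
gripper_force: 59.7
[ 0.0099 -0.262 ]
```

```bash
python3 -m handwheel '[[[0.414,-0.318,0,0,0,0,0],[0.482,-0.2,0,0,0,0,0],[0.518,-0.068,0,0,0,0,0],[0.518,0.068,0,0,0,0,0],[0.482,0.2,0,0,0,0,0],[0.414,0.318,0,0,0,0,0],[0.318,0.414,0,0,0,0,0],[0.2,0.482,0,0,0,0,0]]]'
python3 -m handwheel '[[[0.068,0.518,0,0,0,0,0],[-0.068,0.518,0,0,0,0,0],[-0.2,0.482,0,0,0,0,0],[-0.318,0.414,0,0,0,0,0],[-0.414,0.318,0,0,0,0,0],[-0.482,0.2,0,0,0,0,0],[-0.518,0.068,0,0,0,0,0],[-0.518,-0.068,0,0,0,0,0]]]'
python3 -m handwheel '[[[-0.482,-0.2,0,0,0,0,0],[-0.414,-0.318,0,0,0,0,0],[-0.318,-0.414,0,0,0,0,0],[-0.2,-0.482,0,0,0,0,0],[-0.068,-0.518,0,0,0,0,0],[0.068,-0.518,0,0,0,0,0],[0.2,-0.482,0,0,0,0,0],[0.318,-0.414,0,0,0,0,0]]]'
python3 - <<'E'
from h import *
import pickle
s=get_state();print(Ji(s['ee_pos']))
d=capture("top");pickle.dump((s,d),open('top12.pkl','wb'))
E
```

```text
time: 30.75
ee_pos: [0.4845, -0.3477, 0.0901]
orientation: [0.002, 0.035, 0.999, -0.001]
wrist_force: [4.9, -1.1, 6.7]
grip_width: 0.208
gripper_force: 59.4
time: 31.42
ee_pos: [0.5363, -0.3018, 0.09]
orientation: [0.0, 0.035, 0.999, -0.001]
wrist_force: [-3.3, -2.3, 9.0]
grip_width: 0.21
gripper_force: 59.6
time: 32.08
ee_pos: [0.5506, -0.37, 0.09]
orientation: [0.002, 0.035, 0.999, -0.001]
wrist_force: [0.2, 3.0, 9.6]
grip_width: 0.206
gripper_force: 59.8
[ 0.0099 -0.2619]
```

```bash
python3 -m handwheel '[[[0.414,-0.318,0,0,0,0,0],[0.482,-0.2,0,0,0,0,0],[0.518,-0.068,0,0,0,0,0],[0.518,0.068,0,0,0,0,0],[0.482,0.2,0,0,0,0,0]]]'
python3 -m handwheel '[[[0.21,0.16,0,0,0,0,0],[0,0,0,0,0,0,0]]]'
python3 -m handwheel '[[[0.18,0.18,0,0,0,0,0],[0,0,0,0,0,0,0]]]'
python3 -m handwheel '[[[0.14,0.18,0,0,0,0,0],[0,0,0,0,0,0,0]]]'
python3 -m handwheel '[[[0.12,0.18,0,0,0,0,0],[0,0,0,0,0,0,0]]]'
python3 -c "
from h import *
print(Ji(get_state()['ee_pos']))"
```

```text
time: 32.55
ee_pos: [0.5015, -0.3733, 0.0901]
orientation: [0.002, 0.035, 0.999, -0.001]
wrist_force: [4.7, 1.9, 8.8]
grip_width: 0.208
gripper_force: 59.6
time: 32.72
ee_pos: [0.4965, -0.3691, 0.09]
orientation: [0.001, 0.035, 0.999, -0.001]
wrist_force: [-0.8, 0.7, 9.0]
grip_width: 0.21
gripper_force: 59.6
time: 32.88
ee_pos: [0.4933, -0.3656, 0.0901]
orientation: [0.001, 0.035, 0.999, -0.001]
wrist_force: [-0.8, 0.9, 9.1]
grip_width: 0.21
gripper_force: 59.6
time: 33.05
ee_pos: [0.4907, -0.3621, 0.0901]
orientation: [0.001, 0.035, 0.999, -0.001]
wrist_force: [-1.5, -2.0, 8.2]
grip_width: 0.212
gripper_force: 59.6
time: 33.22
ee_pos: [0.4895, -0.3601, 0.0901]
orientation: [0.002, 0.035, 0.999, -0.003]
wrist_force: [3.9, -10.6, 4.2]
grip_width: 0.213
gripper_force: 60.0
[-0.0517 -0.2565]
```

```bash
python3 -m handwheel '[[[0,0,0,0,0,0,0.5],[0,0,0,0,0,0,0.5],[0,0,0,0,0,0,0.5],[0,0,-1,0,0,0,0.5],[0,0,-1,0,0,0,0.5],[0,0,-1,0,0,0,0.5],[0,0,-1,0,0,0,0.5],[0,0,-1,0,0,0,0.5]]]'
python3 -m handwheel '[[[0,1,-1,0,0,0,0.5],[0,1,-1,0,0,0,0.5],[0,1,-1,0,0,0,0.5],[0,1,-1,0,0,0,0.5],[0,1,0,0,0,0,0.5],[0,1,0,0,0,0,0.5],[0,1,0,0,0,0,0.5],[0,1,0,0,0,0,0.5]]]'
python3 -m handwheel '[[[0,1,0,0,0,0,0.5],[0,1,0,0,0,0,0.5],[0,1,0,0,0,0,0.5],[0,0,0,0,0,0,0.5]]]'
python3 - <<'E'
from h import *
import pickle
s=get_state();d=capture("wrist");save('w13',d["color"]);pickle.dump((s,d),open('w13.pkl','wb'))
t=capture("top");c=capture("scene");pickle.dump((t,c),open('tc13.pkl','wb'))
save('w13c',np.hstack([cv2.resize(d["color"],(560,420)),cv2.resize(t["color"][120:260,240:320],(240,420))]))
for f in(0,.01,.02,.028): print(f,proj(t,None,J(.133,f,.227)).round(1),proj(c,None,J(.133,f,.227)).round(1),proj(d,s,J(.133,f,.227)).round(1))
E
```

```text
time: 33.88
ee_pos: [0.4882, -0.3573, 0.1879]
orientation: [-0.001, 0.035, 0.999, 0.001]
wrist_force: [0.2, -0.6, 0.4]
grip_width: 0.5
gripper_force: 0.0
time: 34.55
ee_pos: [0.4994, -0.1968, 0.2671]
orientation: [-0.001, 0.035, 0.999, 0.0]
wrist_force: [0.3, -0.8, 0.5]
grip_width: 0.505
gripper_force: 0.0
time: 34.88
ee_pos: [0.5039, -0.1356, 0.2671]
orientation: [-0.001, 0.034, 0.999, 0.001]
wrist_force: [1.8, -1.2, 0.0]
grip_width: 0.504
gripper_force: 0.0
0 [307.6 141. ] [212.9 199.1] [325.8 484.3]
0.01 [303.7 140.8] [216.  201.7] [339.7 484.3]
0.02 [299.9 140.7] [219.1 204.3] [353.6 484.3]
0.028 [296.8 140.5] [221.6 206.4] [364.7 484.3]
```

View pics/w13c.png

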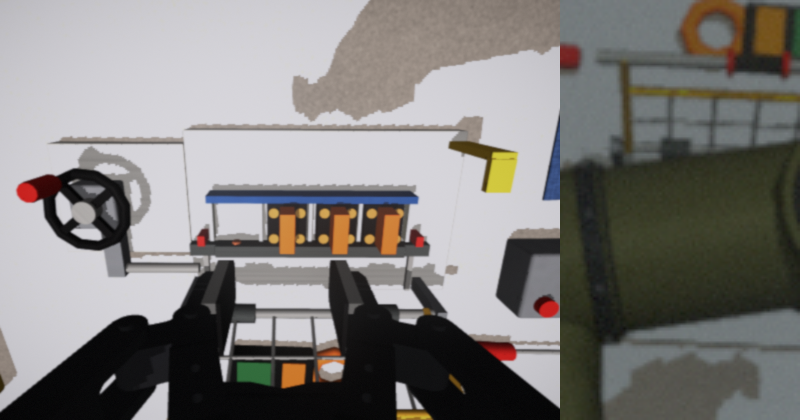

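```bash
python3 -c "
from h import *
print(J(.133,.002,.3));plan(J(.12,.002,.29),-np.pi/2+JY)"
```

```text
[ 0.69229929 -0.11557291  0.3       ]
n 16 [-0.53, -0.312, -0.071] [0.0, -0.001, -0.936]
```

```bash
python3 -m handwheel '[[[0,0,-0.6,0,0,0,0.5],[0,0,-0.6,0,0,0,0.5],[-0.53,-0.31,0,0,0,-0.935,0.5],[-0.53,-0.31,0,0,0,-0.935,0.5],[-0.53,-0.31,0,0,0,-0.935,0.5],[-0.53,-0.31,0,0,0,-0.935,0.5],[-0.53,-0.31,0,0,0,-0.935,0.5],[-0.53,-0.31,0,0,0,-0.935,0.5]]]' >/dev/null
python3 -m handwheel '[[[-0.53,-0.31,0,0,0,-0.935,0.5],[-0.53,-0.31,0,0,0,-0.935,0.5],[-0.53,-0.31,0,0,0,-0.935,0.5],[-0.53,-0.31,0,0,0,-0.935,0.5],[-0.53,-0.31,0,0,0,-0.935,0.5],[-0.53,-0.31,0,0,0,-0.935,0.5],[-0.53,-0.31,0,0,0,-0.935,0.5],[-0.53,-0.31,0,0,0,-0.935,0.5]]]' >/dev/null
python3 -m handwheel '[[[-0.53,-0.31,0,0,0,-0.935,0.5],[-0.53,-0.31,0,0,0,-0.935,0.5],[0,0,0,0,0,0,0.5]]]'
python3 - <<'E'
from h import *
import pickle
s=get_state();print(s['joints'].round(2) if hasattr(s['joints'],'round') else s['joints'],Ji(s['ee_pos']))
d=capture("wrist");save('w14',d["color"]);pickle.dump((s,d),open('w14.pkl','wb'))
for f in(0,.01): print([proj(d,s,J(.133,f+e,.227)).round(1).tolist() for e in(-.025,0,.025)])
plan(J(.133,.002,.25),-np.pi/2+JY)
E
```

```text
time: 36.62
ee_pos: [0.6803, -0.1142, 0.2911]
orientation: [-0.0, -0.682, 0.731, 0.0]
wrist_force: [0.1, 0.2, -0.0]
grip_width: 0.503
gripper_force: 0.0
[ 0.12  0.3   0.47 -0.   -1.74 -0.19] [0.121  0.0025]
[[261.7, 187.9], [262.4, 227.1], [263.0, 263.6]]
[[262.0, 203.9], [262.7, 242.0], [263.3, 277.5]]
n 3 [-0.004, -0.209, 0.689] [0.004, -0.001, -0.009]
```

View pics/w14.png

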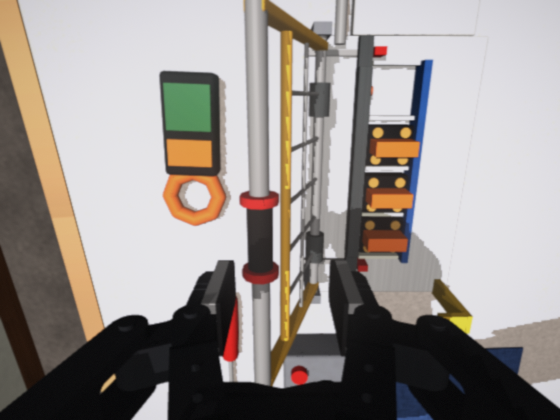

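```bash
python3 -m handwheel '[[[-0.07,-0.21,0.69,0,0,0,0.5],[-0.07,-0.21,0.69,0,0,0,0.5],[-0.07,-0.21,0.69,0,0,0,0.5],[0,0,0.85,0,0,0,0.5],[0,0,0.85,0,0,0,0.5],[0,0,0,0,0,0,0.5]]]'
python3 -m handwheel '[[[0,0,0,0,0,0,0],[0,0,0,0,0,0,0],[0,0,0,0,0,0,0],[0,0,0,0,0,0,0],[0,0,0,0,0,0,0]]]'
python3 -c "
from h import *
print(Ji(get_state()['ee_pos']))"
```

```text
time: 37.17
ee_pos: [0.6906, -0.1111, 0.2096]
orientation: [-0.003, -0.68, 0.733, 0.003]
wrist_force: [-0.1, 0.9, -2.1]
grip_width: 0.502
gripper_force: 0.0
time: 37.58
ee_pos: [0.6929, -0.1117, 0.2176]
orientation: [0.001, -0.68, 0.733, -0.001]
wrist_force: [2.9, -2.0, 0.4]
grip_width: 0.164
gripper_force: 58.5
[0.1333 0.0059]
```

```bash
python3 -m handwheel '[[[0.2,0,0,0,0,0,0],[0.2,0,0,0,0,0,0],[0,0,0,0,0,0,0]]]'
python3 -c "
from h import *
print(Ji(get_state()['ee_pos']))"
python3 -m handwheel '[[[0,0.721,-0.207,0,0,0,0],[0,0.738,-0.134,0,0,0,0],[0,0.748,-0.059,0,0,0,0],[0,0.75,0.016,0,0,0,0],[0,0.745,0.09,0,0,0,0],[0,0.732,0.164,0,0,0,0]]]'
python3 -c "
from h import *
print(Ji(get_state()['ee_pos']),J(0,0,0))"
```

```text
time: 37.83
ee_pos: [0.693, -0.1168, 0.2173]
orientation: [0.003, -0.681, 0.732, 0.0]
wrist_force: [4.4, 8.4, 2.9]
grip_width: 0.166
gripper_force: 58.8
[0.1338 0.0008]
time: 38.33
ee_pos: [0.6054, -0.1107, 0.2235]
orientation: [0.005, -0.681, 0.732, -0.003]
wrist_force: [4.1, 8.5, 8.3]
grip_width: 0.164
gripper_force: 59.2
[0.0459 0.0006] [ 0.5595 -0.108   0.    ]
```

```bash
python3 -m handwheel '[[[0,0.712,0.236,0,0,0,0],[0,0.685,0.306,0,0,0,0],[0,0.651,0.373,0,0,0,0],[0,0.61,0.436,0,0,0,0],[0,0.563,0.495,0,0,0,0],[0,0.511,0.549,0,0,0,0],[0,0.454,0.597,0,0,0,0],[0,0.392,0.639,0,0,0,0]]]'
python3 -c "
from h import *
print(Ji(get_state()['ee_pos']))"
```

```text
time: 39.0
ee_pos: [0.513, -0.1047, 0.1485]
orientation: [0.003, -0.681, 0.732, -0.001]
wrist_force: [7.5, 2.4, 0.6]
grip_width: 0.166
gripper_force: 59.4
[-0.0466 -0.    ]
```

```bash
python3 -m handwheel '[[[0,0.326,0.675,0,0,0,0],[0,0.257,0.705,0,0,0,0],[0,0.186,0.727,0,0,0,0],[0,0.112,0.742,0,0,0,0],[0,0.037,0.749,0,0,0,0],[0,0,0,0,0,0,0],[0,0,0,0,0,0,0]]]'
python3 -c "
from h import *
print(Ji(get_state()['ee_pos']))"
```

```text
time: 39.58
ee_pos: [0.4958, -0.104, 0.0766]
orientation: [0.003, -0.681, 0.733, -0.002]
wrist_force: [6.4, 4.1, 2.7]
grip_width: 0.164
gripper_force: 64.0
[-0.0638 -0.0006]
```

```bash
python3 -m handwheel '[[[0,0,0.15,0,0,0,0],[0,0,0,0,0,0,0]]]'
python3 -m handwheel '[[[-0.35,0,0,0,0,0,0],[-0.35,0,0,0,0,0,0],[-0.35,0,0,0,0,0,0],[-0.35,0,0,0,0,0,0],[0,0,0,0,0,0,0]]]'
python3 -m handwheel '[[[-0.15,0,0,0,0,0,0],[-0.1,0,0,0,0,0,0],[0,0,0,0,0,0,0]]]'
python3 -c "
from h import *
print(Ji(get_state()['ee_pos']))"
```

```text
time: 39.75
ee_pos: [0.4959, -0.1041, 0.0759]
orientation: [0.003, -0.681, 0.732, -0.002]
wrist_force: [-3.0, 6.0, 15.9]
grip_width: 0.164
gripper_force: 65.4
time: 40.17
ee_pos: [0.4979, -0.0766, 0.0759]
orientation: [0.002, -0.681, 0.732, -0.003]
wrist_force: [-3.0, 1.2, 14.7]
grip_width: 0.161
gripper_force: 65.2
time: 40.42
ee_pos: [0.4979, -0.0757, 0.076]
orientation: [-0.001, -0.68, 0.733, -0.005]
wrist_force: [1.9, -14.6, 12.1]
grip_width: 0.163
gripper_force: 64.8
[-0.0638  0.0278]
```

```bash
python3 -m handwheel '[[[0.15,0,-0.1,0,0,0,0],[0,0,0,0,0,0,0.45],[0,0,0,0,0,0,0.45],[0,0,0,0,0,0,0.45],[0,0,-0.5,0,0,0,0.45],[0,0,-1,0,0,0,0.45],[0,0,-1,0,0,0,0.45],[0,0,-1,0,0,0,0.45]]]'
python3 -m handwheel '[[[0,0,-1,0,0,0,0.3],[0,0,-1,0,0,0,0],[0,0,-1,0,0,0,0],[0,0,-1,0,0,0,0],[0,0,0,0,0,0,0]]]'
python3 - <<'E'
from h import *
import pickle
s=get_state()
d=capture("wrist");save('w15',d["color"]);pickle.dump((s,d),open('w15.pkl','wb'))
plan([.639,.192,.13],-np.pi/2+JY)
E
```

```text
time: 41.08
ee_pos: [0.4955, -0.0747, 0.1445]
orientation: [-0.001, -0.68, 0.733, 0.0]
wrist_force: [0.9, -0.7, 0.7]
grip_width: 0.447
gripper_force: 0.0
time: 41.5
ee_pos: [0.497, -0.075, 0.2286]
orientation: [0.002, -0.68, 0.733, -0.002]
wrist_force: [-0.4, -0.0, 0.8]
grip_width: -0.003
gripper_force: 0.0
n 15 [-0.921, -0.408, 0.322] [-0.003, 0.0, -0.001]
```

View pics/w15.png

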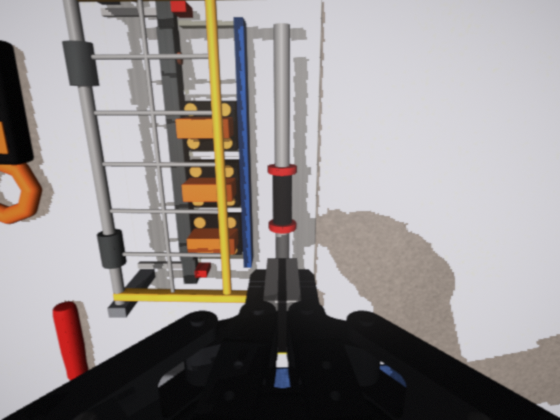

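```bash
python3 - <<'E'
from h import *
import pickle
for f in('w3','w4','w5'):
    s,d=pickle.load(open(f+'.pkl','rb'));h=cv2.cvtColor(d["color"],cv2.COLOR_RGB2HSV);m=cv2.inRange(h,(50,120,60),(80,255,255));m[:, :400]=0
    n,l,st,c=cv2.connectedComponentsWithStats(m);i=1+np.argmax(st[1:,4]);print(f,c[i],atz(d,s,c[i],.072).round(4))
s,d=pickle.load(open('w15.pkl','rb'));print([proj(d,s,J(-.065,.028+e,.0895)).round(1).tolist() for e in(-.025,0,.025)])
plan([.637,.1925,.19],-np.pi/2+JY)
E
```

```text
w3 [526.65801887 277.44339623] [0.6424 0.1955 0.072 ]
w4 [487.23732252 295.06693712] [0.6425 0.195  0.072 ]
w5 [540.04244032 271.74270557] [0.6424 0.1954 0.072 ]
[[283.3, 167.2], [283.4, 197.1], [283.5, 225.5]]
n 15 [-0.922, -0.402, 0.122] [-0.003, 0.0, -0.001]
```

```bash
python3 -m handwheel '[[[-0.93,-0.42,0.12,0,0,0,0],[-0.93,-0.42,0.12,0,0,0,0],[-0.93,-0.42,0.12,0,0,0,0],[-0.93,-0.42,0.12,0,0,0,0],[-0.93,-0.42,0.12,0,0,0,0],[-0.93,-0.42,0.12,0,0,0,0],[-0.93,-0.42,0.12,0,0,0,0],[-0.93,-0.42,0.12,0,0,0,0]]]' >/dev/null
python3 -m handwheel '[[[-0.93,-0.42,0.12,0,0,0,0],[-0.93,-0.42,0.12,0,0,0,0],[-0.93,-0.42,0.12,0,0,0,0],[-0.93,-0.42,0.12,0,0,0,0],[-0.93,-0.42,0.12,0,0,0,0],[-0.93,-0.42,0.12,0,0,0,0],[-0.93,-0.42,0.12,0,0,0,0],[0,0,0,0,0,0,0]]]'
python3 -c "
from h import *
s=get_state();plan([.6415,.194,.092],-np.pi/2+JY)"
```

```text
time: 42.88
ee_pos: [0.642, 0.1967, 0.1842]
orientation: [-0.002, -0.681, 0.732, 0.001]
wrist_force: [0.7, -0.0, -0.5]
grip_width: -0.002
gripper_force: 0.0
n 5 [0.027, 0.001, 0.922] [0.007, -0.003, -0.0]
```

```bash
python3 -m handwheel '[[[0.03,0,0.92,0,0,0,0],[0.03,0,0.92,0,0,0,0],[0.03,0,0.92,0,0,0,0],[0.03,0,0.92,0,0,0,0],[0.03,0,0.92,0,0,0,0],[0,0,0,0,0,0,0]]]'
python3 -m handwheel '[[[0,0,0.4,0,0,0,0],[0,0,0.2,0,0,0,0],[0,0,0,0,0,0,0]]]'
python3 -m handwheel '[[[0,0,0.2,0,0,0,0],[0,0,0,0,0,0,0]]]'
```

```text
time: 43.38
ee_pos: [0.6392, 0.1901, 0.0897]
orientation: [-0.004, -0.68, 0.733, 0.002]
wrist_force: [0.7, 0.0, -1.2]
grip_width: -0.004
gripper_force: 0.0
time: 43.63
ee_pos: [0.6418, 0.1911, 0.0832]
orientation: [-0.0, -0.68, 0.733, 0.0]
wrist_force: [-0.5, -0.3, 0.4]
grip_width: -0.001
gripper_force: 0.0
time: 43.8
ee_pos: [0.6424, 0.1914, 0.0798]
orientation: [0.001, -0.68, 0.733, -0.0]
wrist_force: [1.0, 1.6, 2.0]
grip_width: 0.001
gripper_force: 0.8
```

Contact has just been made. I'll press in small steps and watch the force.

```bash
python3 -m handwheel '[[[0,0,0.15,0,0,0,0],[0,0,0,0,0,0,0]]]'
python3 -m handwheel '[[[0,0,0.15,0,0,0,0],[0,0,0,0,0,0,0]]]'
python3 -m handwheel '[[[0,0,0.1,0,0,0,0],[0,0,0,0,0,0,0],[0,0,0,0,0,0,0]]]'
```

```text
time: 43.97
ee_pos: [0.6425, 0.1914, 0.077]
orientation: [0.001, -0.68, 0.733, -0.0]
wrist_force: [-0.1, 0.0, 3.8]
grip_width: -0.001
gripper_force: 1.6
time: 44.13
ee_pos: [0.6425, 0.1914, 0.0743]
orientation: [0.001, -0.68, 0.733, -0.0]
wrist_force: [-0.5, 0.2, 5.2]
grip_width: -0.002
gripper_force: 2.4
time: 44.38
ee_pos: [0.6426, 0.1914, 0.0741]
orientation: [0.001, -0.681, 0.733, -0.001]
wrist_force: [-3.5, 0.7, 11.0]
grip_width: -0.003
gripper_force: 5.6
```

```bash
python3 -m handwheel '[[[0,0,0.06,0,0,0,0],[0,0,0,0,0,0,0],[0,0,0,0,0,0,0]]]'
python3 -m handwheel '[[[0,0,-0.5,0,0,0,0],[0,0,-1,0,0,0,0],[0,0,-1,0,0,0,0],[0,0,-1,0,0,0,0],[0,0,-1,0,0,0,0],[0.3,0.8,-1,0,0,0,0],[0.3,0.8,-1,0,0,0,0],[0.3,0.8,-1,0,0,0,0]]]'
python3 -m handwheel '[[[0.3,1,0,0,0,0,0],[0.3,1,0,0,0,0,0],[0.3,1,0,0,0,0,0],[0.3,1,0,0,0,0,0],[0,1,0,0,0,0,0],[0,1,0,0,0,0,0],[0,1,0,0,0,0,0],[0,0,0,0,0,0,0]]]'
python3 - <<'E'
from h import *
t=capture("top")["color"][100:290,120:440];c=capture("scene")["color"][80:380,130:480]
save('fin',np.hstack([cv2.resize(t,(440,261),interpolation=2),cv2.resize(c,(305,261),interpolation=2)]))
E
```

```text
time: 44.63
ee_pos: [0.6426, 0.1914, 0.074]
orientation: [0.001, -0.681, 0.733, -0.001]
wrist_force: [-6.4, -0.5, 15.1]
grip_width: 0.004
gripper_force: 7.7
time: 45.3
ee_pos: [0.5919, 0.1765, 0.22]
orientation: [-0.001, -0.68, 0.733, 0.0]
wrist_force: [0.2, -0.2, 0.4]
grip_width: -0.0
gripper_force: 0.0
time: 45.97
ee_pos: [0.4493, 0.1634, 0.2205]
orientation: [0.001, -0.681, 0.732, 0.0]
wrist_force: [0.0, 0.3, -0.6]
grip_width: 0.002
gripper_force: 0.0
```

View pics/fin.png

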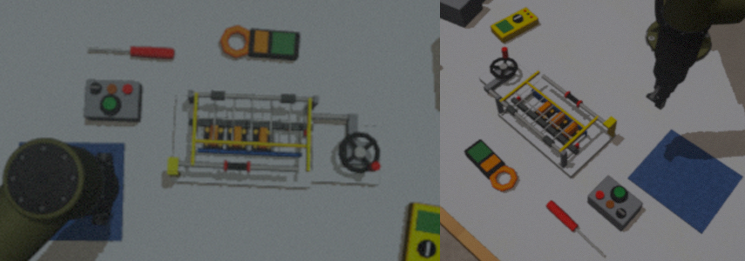

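The gate is locked down under the keeper, the three modules are clamped, the mat is empty and nothing else has moved.

```bash
python3 -c "
from h import *
print(close_job())"
```

```text
the job is handed in; nothing more can be done
None
```

The job is handed in at about 46 s of the 210 s: all three modules present are upright in bays 2 to 4, the jaw is on its stop, the gate is bolted shut, and the button was pressed fully in and released; the judge's verdict was not shown.

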